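# Book a domino case in and add it to the column

## Task

Lift the bar-label reader from its pad and, while the wooden domino case still lies on its sloping rest, aim the reader's window squarely at the middle of the case's label from about 4 cm away, long side of the window along the long side of the label, holding it still for at least a second without touching the case with it. Then stand the reader upright on the middle of its pad again and lay the case, label up, squarely on top of the column of the two other cases. Set things down gently instead of dropping them, and leave the column and the other toys where they are.

Things in the scene. Friction and masses are not known exactly. Their poses are not given: they have to be found in the camera images.
- scanner: Handheld bar-label reader of white and grey plastic, about 0.2 kg, standing head-down on its pad. Flared head at the bottom 84 (x) x 46 (y) x 40 mm high, with the reading window in its flat underside; above it a straight upright handle 44 (x) x 30 (y) mm, from 40 to 114 mm above the underside. Origin at the centre of the underside, z up the handle; it reads along its own -z.
- scanner_window (a point): Centre of the reading window (66 mm along scanner x by 30 mm) in the scanner's flat underside, same point as the scanner's origin and same axes.
- scanner_grip (a point): Point on the scanner's axis 76 mm above the underside, the place to grip the handle (30 mm wide across scanner y).
- pad: Fixed flat grey charging pad 130 (x) x 90 (y) x 8 mm high on which the scanner stands, no rim. Origin at the centre of its underside, z up.
- case: Wooden case, 130 long (x) x 58 wide (y) x 38 high (z) mm, about 0.3 kg, edges square, lid fixed shut, paper bar label on the lid. Origin at the centre of its underside, z out of the lid. This is the case to be booked in: at the start it lies label outward on the sloping rest, its length running up the slope (+x up the slope).
- case_label (a point): Centre of the label on that case's lid, 38 mm above its underside; axes as the case: z straight out of the label. The label is 84 mm along case x by 42 mm along case y.
- rest: Fixed plywood rest 136 x 120 mm, its top sloping at 30 degrees, rising towards its +x (away from the robot at yaw 0). The case lies on it, underside centre 60 mm above the table over the rest's origin, lower end against a lip 16 mm high and 100 mm wide; about 30 mm of bare slope on each side of the case. Origin at the centre of the underside, z up.
- column_low: Wooden case, 130 long (x) x 58 wide (y) x 38 high (z) mm, about 0.3 kg, edges square, lid fixed shut, paper bar label on the lid. Origin at the centre of its underside, z out of the lid. Loose; lowest case of the column, flat on the table.
- column_top: Wooden case, 130 long (x) x 58 wide (y) x 38 high (z) mm, about 0.3 kg, edges square, lid fixed shut, paper bar label on the lid. Origin at the centre of its underside, z out of the lid. Loose; lies squarely on column_low, its lid 76 mm above the table: the next case goes on this.
- arch: Bystander: red wooden arch, 35 x 105 x 65 mm high, loose. Origin under its centre.
- jar: Bystander: clear glass jar with a closed steel lid, 80 mm across, 120 mm high, loose. Origin under its centre.
- cup: Bystander: purple silicone cup, 68 mm across, 65 mm high, loose. Origin under its centre.
- bus: Bystander: blue toy bus 120 (x) x 48 x 54 mm high, loose. Origin under its centre.
- skittle: Bystander: turned wooden skittle, 54 mm across, 94 mm high, loose. Origin under its centre.
- plank: Bystander: wooden toy plank 30 x 120 (y) x 24 mm high, loose. Origin under its centre.

How it is judged:
By the outcome, as a careful person would: the job done as asked, in the order asked, and still so for the second after the job is handed in, with the robot touching nothing.
It also fails if it takes over 72 s, if anything falls off the work surface, if the arm or the gripper's body presses on something with over 40 N, if the wrist force passes 120 N, or if a joint passes its speed limit or range.

## Robot

A 6-joint arm with a two-finger parallel gripper is mounted at the origin on the work surface. World frame = base frame: x ahead of the robot, y to its left, z up, the work surface at z = 0. Lengths are in m, angles in rad, forces in N, time in s.
With the tool pointing down it reaches from about 0.4 to 0.825 m from the base axis. Payload 7 kg.
Tool frame: the origin (TCP) lies on the mounting face of the last link; the fingertips stand arm.tcp_to_tips ahead of it and the grasp point (between the pads) lies 159 mm ahead of it (arm.tcp_to_tips is the distance from the TCP to the fingertips, in m); z points along the fingers, y is the direction in which the jaws open and shut (so a half turn about z gives the same grasp; the last joint's range is limited). The gripper opens to 88 mm and grips with 3 to 60 N. Pads are 19 mm wide; open, the fingers measure 130 mm over their backs; the gripper's body (78 mm by 193 mm) begins 47 mm behind the grasp point.
Start: joints at [-0.931, 0.359, 0.012, 0, -1.224, -0.288], TCP at [0.233, -0.634, 0.405] pointing down, gripper open.
Joint ranges: [-3.07, 3.07], [-1.43, 2.12], [-1.02, 1.25], [-3.03, 1.67], [-3.05, -0], [-3.03, 3.03]. Speed limits (rad/s): [2.39, 2.39, 3.01, 3.14, 3.14, 3.14].

## Interface

Orientations are given as [roll, pitch, yaw] about the fixed x, y, z axes, in that order (R = Rz(yaw) Ry(pitch) Rx(roll)).
In Python, from station import arm, cams, job_done, finder gives the robot as it stands.
- The arm moves only by the tool play_rows, never from a script. Its argument "targets" is a list that holds one entry, the list of rows, each a list of 4 numbers: the shift along the tool's x, y, z in m, then the turn about the tool's z in degrees. A call has 1 to 5 rows; each row is the pose to reach, as a shift and turn from the pose commanded when the call began, along the tool's axes at that moment; what a row does not reach only later rows make up. A row lasts 1/8 s, in which the tool goes at most 62.5 mm and 10.7 degrees, less where a joint would pass 70% of its speed; a pose out of reach is approached as far as the arm can. A call with a gripper value outside its range is refused whole. "grip" is the closure in counts, from 0 (fully open) to 255 (shut), set as the call begins (left out, the last holds). The fingers move at their own pace and stop on an object; "newtons" is the grip in N (left out, the last holds). Time passes only in rows, so rows that repeat a pose let the fingers close. It gives the time, the measured TCP pose, the force and the opening at its end, in the units of the state.
- arm.get_state(): the state, without advancing time (a new reading comes with each control period).
- cams.grab_frame(name): name is "side" or "top"; returns (picture, depth): 480x640x3 uint8, red, green, blue; 480x640 float32, m along the optical axis (not along the pixel's ray), 0 where there is no reading.
- cams.camera_params(name): a dict with "intrinsics" (3x3 intrinsics, pixels), "position" and "attitude" of the camera in the world. Camera axes: x right, y down, z forward; pixel columns grow to the right and rows downward; lengths in m; the calibration is good to about 2 mm. A picture is of the moment at which its call begins. camera_params takes no time and is no camera call.
- job_done(): hands the job in, once; it reports no verdict.
Trained networks look in the newest picture that a camera, given by its name, has taken for a name from the list of things; names that differ only in an ending like _2 or _b are one class to them, and where a whole thing is asked for, a point or a joint stands for the part that bears it (a point fixed in the world has none). Each returns a list of dicts, best first, with "score" (0 to 1); they miss things now and then, are a little off and sometimes report something else, mostly with a low value. They report only what shows in the picture. A call takes as long as a camera call.
- finder.find_in(camera, query): "xyz" ([x, y, z] in m, in world coordinates, good to about 4 mm: the middle of the surface that is visible of it).
- finder.masks_of(camera, query): "mask" (480x640 bool, what is visible of it).
The state is a dict: "t": time; "q": joint angles; "qd": joint speeds; "joint_efforts": joint torques, N m; "eef_pos": TCP position; "ee_rot": TCP orientation; "force": force on the tool from outside, world axes, zero at the start; "moment": the same for the moment, N m; "width": finger opening in m.
Only numpy, scipy, OpenCV 4.12 (cv2) and the standard library are available. Lean on these libraries where they do the work, as an engineer would, in place of code of your own. Each camera call takes 0.05 s, during which the arm holds its last target. There are 200 camera calls.

## Working session

There is one attempt and no reset: what is moved stays moved. The work goes in short steps, Python scripts to look and compute and a tool call to move; the robot and the scene stay as the last step left them, time stands still between calls to the robot, and variables do not carry over. Pictures are saved under pics/ and viewed, about 8 in all and at most 12, crops included, and the job is handed in when it is done.

Besides the shell and the picture viewer there is one more tool, called after "Call:" by a JSON object that holds its "method" and its "body". play_rows: Moves the arm, as the interface text tells. Its arguments: {"type":"object","properties":{"targets":{"type":"array","items":{"type":"array","items":{"type":"array","items":{"type":"number"}}}},"grip":{"type":"number"},"newtons":{"type":"number"}},"required":["targets"]}

```bash
ls; mkdir -p pics; python3 - <<'E'
from station import arm,cams,finder
import cv2,numpy as np
s=arm.get_state();print({k:np.round(v,3).tolist() for k,v in s.items()},arm.tcp_to_tips)
for c in("side","top"):
    im,d=cams.grab_frame(c);cv2.imwrite(f"pics/{c}0.png",im[:,:,::-1]);np.savez(f"{c}0.npz",im=im,d=d)
    p=cams.camera_params(c);print(c,p)
    for q in["scanner","pad","case","case_label","rest","column_top"]:
        print(q,[(np.round(r["xyz"],3).tolist(),round(r["score"],2)) for r in finder.find_in(c,q)[:3]])
E
```

```text
pics
{'t': 0.0, 'q': [-0.931, 0.359, 0.011, -0.0, -1.224, -0.288], 'qd': [0.001, 0.001, 0.0, -0.0, -0.0, -0.0], 'joint_efforts': [0.001, -58.271, 29.305, 6.997, 0.007, -0.0], 'eef_pos': [0.233, -0.633, 0.404], 'ee_rot': [3.14, -0.0, -2.79], 'force': [-0.364, 0.056, -0.433], 'moment': [0.059, 0.029, -0.012], 'width': 0.088} 0.1781
side {'intrinsics': array([[521.79359353,   0.        , 324.10648221],
       [  0.        , 521.79359353, 242.71777177],
       [  0.        ,   0.        ,   1.        ]]), 'position': array([0.22125859, 0.5425058 , 0.74663786]), 'attitude': array([-2.37265320e+00,  1.64059545e-03, -2.53773677e+00])}
scanner [([0.605, -0.276, 0.053], 0.76)]
pad [([0.599, -0.265, 0.01], 0.96)]
case [([0.57, -0.001, 0.09], 0.79)]
case_label [([0.573, -0.002, 0.091], 0.8)]
rest [([0.595, 0.023, 0.038], 0.57)]
column_top [([0.562, 0.267, 0.075], 0.83)]
top {'intrinsics': array([[554.48848015,   0.        , 327.69961073],
       [  0.        , 554.48848015, 243.41228646],
       [  0.        ,   0.        ,   1.        ]]), 'position': array([0.49421521, 0.02254863, 1.25280436]), 'attitude': array([-3.05909487, -0.02617004, -1.59234294])}
scanner [([0.754, -0.162, 0.121], 0.65)]
pad [([0.611, -0.267, 0.008], 0.77)]
case [([0.574, -0.014, 0.098], 0.73)]
case_label [([0.574, -0.013, 0.097], 0.57)]
rest [([0.597, -0.022, 0.07], 0.95), ([0.61, -0.281, 0.056], 0.63)]
column_top [([0.57, 0.257, 0.074], 0.93)]
```

View pics/side0.png

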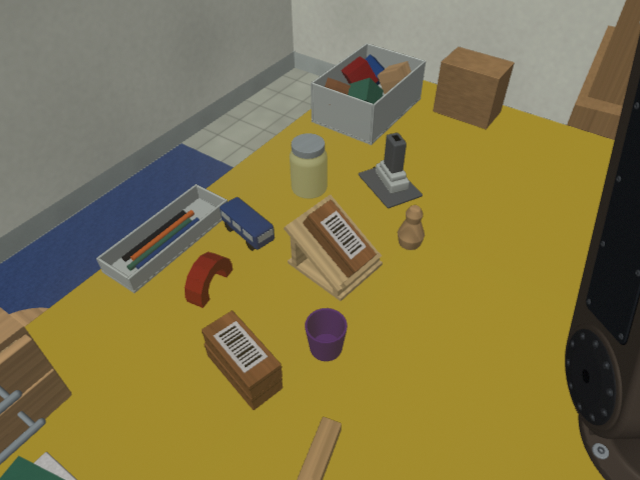

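View pics/top0.png

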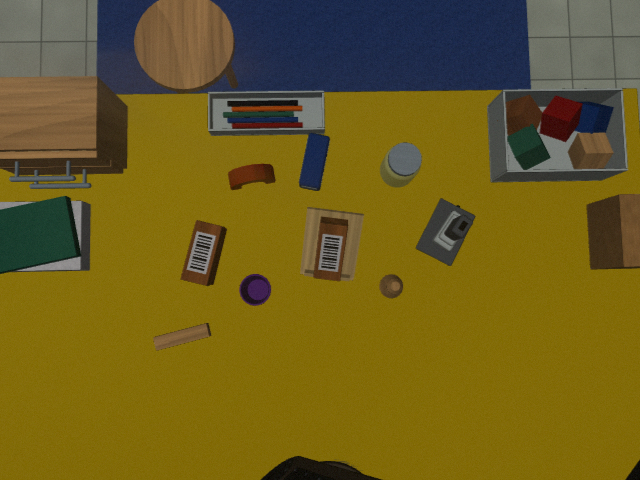

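The side picture shows the scanner at (395,165) on its pad (390,185), the jar at (309,165), the case on its rest (340,240), the skittle (411,228), the cup (326,335) and the column (242,355). In the top picture these are the pad at (447,232), the case (330,248) and the column (203,253). Up in that picture is +x and left is +y.

The tool can't be tilted. My plan is to grip lightly, seat the reader's head on the bare slope beside the case so it pivots to 30°, and then tighten the grip.

```bash
cat > h.py <<'E'
import numpy as np,cv2
from scipy.spatial.transform import Rotation as R
from station import arm,cams,finder
def cloud(c,d):
    p=cams.camera_params(c);K=p["intrinsics"];v,u=np.mgrid[:480,:640]
    P=np.stack([(u-K[0,2])/K[0,0]*d,(v-K[1,2])/K[1,1]*d,d],-1)
    W=P@R.from_euler("xyz",p["attitude"]).as_matrix().T+p["position"]
    W[d<=0]=np.nan;return W
def proj(c,X):
    p=cams.camera_params(c);q=(np.atleast_2d(X)-p["position"])@R.from_euler("xyz",p["attitude"]).as_matrix()
    q=q@p["intrinsics"].T;return q[:,:2]/q[:,2:]
def box(W,lo,hi):
    return W[np.all((W>lo)&(W<hi),-1)]
def rect(P):
    (c,s,a)=cv2.minAreaRect((P[:,:2]*1000).astype(np.float32))
    if s[0]<s[1]: s=(s[1],s[0]);a+=90
    return np.round(c,1),np.round(s,1),round((a+90)%180-90,1),len(P)   # long-side angle deg
E
python3 - <<'E'
from h import *
for c in("side","top"):
    z=np.load(c+"0.npz");W=cloud(c,z["d"])
    print(c,"table z",np.nanmedian(box(W,[.4,.05,-.02],[.5,.12,.02])[:,2]))
    for n,lo,hi in[("handle top",[.52,-.36,.112],[.7,-.19,.14]),("head",[.52,-.36,.015],[.7,-.19,.052]),("pad",[.5,-.4,.005],[.72,-.16,.012]),
      ("coltop",[.47,.17,.068],[.68,.35,.09])]:
        P=box(W,lo,hi)
        if len(P)>5: print(n,*rect(P),"z",np.round(np.median(P[:,2]),4))
    m=finder.masks_of(c,"case_label") ; m=m if m else finder.masks_of(c,"case")
    cams.grab_frame(c) if 0 else None
    for q in("case_label","case","column_top","pad","scanner"):
        for r in finder.masks_of(c,q)[:2]:
            P=W[r["mask"]];P=P[~np.isnan(P[:,0])];print(q,round(r["score"],2),np.round(np.median(P,0),3),*rect(P))
    P=box(W,[.5,-.06,.03],[.68,.06,.17])
    best=0;rng=np.random.default_rng(0)
    for i in range(400):
        a=P[rng.choice(len(P),3,False)];n=np.cross(a[1]-a[0],a[2]-a[0]);n/=np.linalg.norm(n)+1e-12;n*=np.sign(n[2])
        if n[2]<.8: continue
        k=abs((P-a[0])@n)<.003
        if k.sum()>best: best=k.sum();Q=P[k]
    m=Q.mean(0);n=np.linalg.svd(Q-m)[2][2];n*=np.sign(n[2])
    ax=np.array([-n[2]*0,0,0]);x=np.cross([0,1,0],n);x/=np.linalg.norm(x);y=np.cross(n,x)
    (cc,s,a)=cv2.minAreaRect(((Q-m)@np.c_[x,y]*1000).astype(np.float32))
    C=m+(x*cc[0]+y*cc[1])/1000
    print("lid n",n.round(3),"tilt",np.degrees(np.arccos(n[2])).round(1),"n-yaw",np.degrees(np.arctan2(-n[1],-n[0])).round(1),"centre",C.round(4),s,a,len(Q))
E
```

```text
side table z -0.0012207993773820647
handle top [ 612.9 -287.7] [43.3 30.1] -33.0 221 z 0.1201
head [ 614.4 -285.7] [85.4 45. ] -32.1 576 z 0.0327
pad [ 637.2 -256.7] [208.9 121.2] 17.5 813 z 0.007
coltop [573.1 257.3] [131.8  59.3] -14.4 2964 z 0.0747
case 0.93 [ 0.569 -0.004  0.087] [576.2 -29.6] [137.1  87.5] -8.4 2753
column_top 0.87 [0.562 0.264 0.074] [570. 245.] [131.9  83.9] -15.1 3669
column_top 0.2 [ 0.57  -0.004  0.087] [576.3 -29.6] [137.2  87.5] -8.4 2721
pad 0.76 [ 0.597 -0.26   0.006] [ 616.5 -285.4] [141.6  99.3] -28.1 983
scanner 0.66 [ 0.604 -0.275  0.054] [ 636.7 -330. ] [188.4  74.4] -59.4 1335
scanner 0.66 [0.736 0.174 0.044] [765.8 159.6] [104.8  80.9] -79.9 1480
lid n [-0.5    0.083  0.862] tilt 30.4 n-yaw -9.4 centre [ 0.5661 -0.0146  0.0916] (59.524959564208984, 129.77838134765625) 82.7647705078125 1867
top table z 0.0006992959980081093
handle top [ 618.2 -287.5] [44.2 30.6] -35.9 313 z 0.1222
head [ 619.5 -273.2] [99.4 84.1] -54.4 430 z 0.0357
pad [ 610.  -280.5] [238.2 218.6] -89.5 1503 z 0.0079
coltop [561.  220.9] [141.8 139.7] -14.6 1717 z 0.0767
case_label 0.62 [ 0.579 -0.014  0.098] [579.1 -14.3] [130.5  61.1] -9.7 1695
case 0.58 [ 0.577 -0.015  0.098] [578.8 -14.9] [128.9  57.9] -8.4 1636
column_top 0.78 [0.576 0.255 0.076] [574.7 258.3] [132.2  58.9] -14.7 1811
pad 0.63 [ 0.614 -0.265  0.009] [ 619.7 -280.6] [132.5  90.5] -28.4 1270
scanner 0.74 [ 0.613 -0.278  0.052] [ 618.5 -295.8] [95.  61.1] -35.6 948
scanner 0.66 [ 0.607 -0.267  0.009] [ 618.9 -281.3] [134.4  93.2] -28.6 1357
lid n [-0.493  0.077  0.866] tilt 30.0 n-yaw -8.9 centre [ 0.5704 -0.0137  0.0938] (57.887569427490234, 130.2594451904297) 82.9499282836914 1319
```

```bash
cat >> h.py <<'E'
def plan(*ways):
    """ways: (grasp-point xyz, tool yaw deg, n rows); prints calls of 5 rows in tool axes at each call's start"""
    s=arm.get_state();p=np.array(s["eef_pos"])-[0,0,.159];a=np.degrees(s["ee_rot"][2])
    print("grasp pt",p.round(4),"yaw",a.round(2),"width",round(s["width"],4),"F",np.round(s["force"],1),"t",round(s["t"],2))
    pts=[]
    for T,y,n in ways:
        T=np.array(T);dy=(y-a+180)%360-180
        pts+=[(p+(T-p)*i/n,a+dy*i/n) for i in range(1,n+1)];p0=T;
        p=T;a=a+dy
    s_p,s_a=np.array(s["eef_pos"])-[0,0,.159],np.degrees(s["ee_rot"][2])
    for k in range(0,len(pts),5):
        c,S=np.cos(np.radians(s_a)),np.sin(np.radians(s_a));rows=[]
        for q,b in pts[k:k+5]:
            d=q-s_p
            rows.append([round(float(v),3) for v in(d[0]*c+d[1]*S,d[0]*S-d[1]*c,-d[2])]+[round(float(s_a-b),1)])
        print(rows);s_p,s_a=pts[min(k+5,len(pts))-1]
E
python3 - <<'E'
from h import *
plan(([.6155,-.2876,.20],146,10))
for c in("side","top"):
    for q in["arch","jar","cup","bus","skittle","plank"]:
        print(c,q,[np.round(r["xyz"],3).tolist() for r in finder.find_in(c,q)[:1]])
E
```

```text
grasp pt [ 0.2326 -0.6337  0.2457] yaw -159.85 width 0.0874 F [ 0.1  0.1 -0.9] t 1.35
[[-0.048, 0.019, 0.005, 5.4], [-0.096, 0.039, 0.009, 10.8], [-0.144, 0.058, 0.014, 16.2], [-0.191, 0.077, 0.018, 21.7], [-0.239, 0.096, 0.023, 27.1]]
[[-0.034, 0.039, 0.005, 5.4], [-0.068, 0.078, 0.009, 10.8], [-0.102, 0.117, 0.014, 16.2], [-0.135, 0.156, 0.018, 21.7], [-0.169, 0.195, 0.023, 27.1]]
side arch [[0.735, 0.172, 0.047]]
side jar [[0.744, -0.154, 0.082]]
side cup [[0.496, 0.14, 0.046]]
side bus [[0.758, 0.027, 0.051]]
side skittle [[0.495, -0.138, 0.046]]
side plank [[0.4, 0.299, 0.024]]
top arch [[0.743, 0.154, 0.053]]
top jar [[0.751, -0.161, 0.122]]
top cup [[0.494, 0.152, 0.016]]
top bus [[0.77, 0.012, 0.055]]
top skittle [[0.498, -0.146, 0.046]]
top plank [[0.396, 0.31, 0.024]]
```

Call:
{"method": "play_rows", "body": {"targets": [[[-0.048, 0.019, 0.005, 5.4], [-0.096, 0.039, 0.009, 10.8], [-0.144, 0.058, 0.014, 16.2], [-0.191, 0.077, 0.018, 21.7], [-0.239, 0.096, 0.023, 27.1]]], "grip": 0}}

```text
t: 2.58
eef_pos: [0.4249, -0.46, 0.3819]
ee_rot: [-3.141, 0.001, 3.017]
force: [0.8, -0.8, 0.7]
width: 0.0879
```

Call:
{"method": "play_rows", "body": {"targets": [[[-0.034, 0.039, 0.005, 5.4], [-0.068, 0.078, 0.009, 10.8], [-0.102, 0.117, 0.014, 16.2], [-0.135, 0.156, 0.018, 21.7], [-0.169, 0.195, 0.023, 27.1]]]}}

```text
t: 3.2
eef_pos: [0.6163, -0.2868, 0.3588]
ee_rot: [3.142, 0.001, 2.544]
force: [0.0, 0.1, -0.2]
width: 0.088
```

```bash
python3 - <<'E'
from h import *
plan(([.6155,-.2876,.20],146,2),([.6155,-.2876,.088],146,8))
im,d=cams.grab_frame("side");cv2.imwrite("pics/a.png",im[60:300,230:550,::-1])
E
```

```text
grasp pt [ 0.6163 -0.2868  0.1998] yaw 145.79 width 0.088 F [ 0.   0.1 -0.2] t 3.2
[[0.0, -0.001, -0.0, -0.1], [0.0, -0.001, -0.0, -0.2], [0.0, -0.001, 0.014, -0.2], [0.0, -0.001, 0.028, -0.2], [0.0, -0.001, 0.042, -0.2]]
[[0.0, 0.0, 0.014, 0.0], [0.0, 0.0, 0.028, 0.0], [0.0, 0.0, 0.042, 0.0], [0.0, 0.0, 0.056, 0.0], [0.0, 0.0, 0.07, 0.0]]
```

Call:
{"method": "play_rows", "body": {"targets": [[[0, -0.001, 0, -0.2], [0, -0.001, 0.015, -0.2], [0, -0.001, 0.03, -0.2], [0, -0.001, 0.045, -0.2], [0, -0.001, 0.06, -0.2]]]}}

```text
t: 3.88
eef_pos: [0.6142, -0.2893, 0.2973]
ee_rot: [-3.141, -0.001, 2.55]
force: [-0.2, 0.3, 0.3]
width: 0.0877
```

Call:
{"method": "play_rows", "body": {"targets": [[[0, 0, 0.015, 0], [0, 0, 0.03, 0], [0, 0, 0.043, 0], [0, 0, 0.052, 0], [0, 0, 0.052, 0]]]}}

```text
t: 4.5
eef_pos: [0.6145, -0.2888, 0.2458]
ee_rot: [-3.141, -0.001, 2.551]
force: [0.7, 0.4, 0.9]
width: 0.0875
```

Call:
{"method": "play_rows", "body": {"targets": [[[0, 0, 0, 0], [0, 0, 0, 0], [0, 0, 0, 0], [0, 0, 0, 0], [0, 0, 0, 0]]], "grip": 255, "newtons": 15}}

```text
t: 5.12
eef_pos: [0.6146, -0.2889, 0.2468]
ee_rot: [3.142, 0.0, 2.551]
force: [-0.5, -0.4, -0.1]
width: 0.0435
```

Call:
{"method": "play_rows", "body": {"targets": [[[0, 0, 0, 0], [0, 0, 0, 0], [0, 0, 0, 0], [0, 0, -0.005, 0], [0, 0, -0.015, 0]]]}}

```text
t: 5.75
eef_pos: [0.6143, -0.2888, 0.2614]
ee_rot: [-3.141, -0.002, 2.551]
force: [-0.9, -0.0, -2.2]
width: 0.0296
```

```bash
python3 - <<'E'
from h import *
plan(([.6145,-.2888,.22],146,3),([.5394,-.0673,.22],171.3,7),([.5394,-.0673,.15],171.3,5))
E
```

```text
grasp pt [ 0.6143 -0.2888  0.1024] yaw 146.15 width 0.0296 F [-0.9 -0.  -2.2] t 5.75
[[-0.0, 0.0, -0.039, 0.0], [-0.0, 0.0, -0.078, 0.1], [-0.0, 0.0, -0.118, 0.1], [0.026, 0.02, -0.118, -3.5], [0.053, 0.041, -0.118, -7.1]]
[[0.024, 0.023, -0.0, -3.6], [0.048, 0.047, -0.0, -7.2], [0.071, 0.07, -0.0, -10.8], [0.095, 0.094, -0.0, -14.5], [0.119, 0.117, -0.0, -18.1]]
[[0.0, 0.0, 0.014, 0.0], [0.0, 0.0, 0.028, 0.0], [0.0, 0.0, 0.042, 0.0], [0.0, 0.0, 0.056, 0.0], [0.0, 0.0, 0.07, 0.0]]
```

Call:
{"method": "play_rows", "body": {"targets": [[[0, 0, -0.039, 0], [0, 0, -0.078, 0], [0, 0, -0.118, 0], [0.026, 0.02, -0.118, -3.5], [0.053, 0.041, -0.118, -7.1]]], "newtons": 25}}

```text
t: 6.38
eef_pos: [0.5929, -0.2249, 0.3807]
ee_rot: [3.141, 0.001, 2.676]
force: [0.3, 0.8, -2.9]
width: 0.0302
```

Call:
{"method": "play_rows", "body": {"targets": [[[0.024, 0.023, 0, -3.6], [0.048, 0.047, 0, -7.2], [0.071, 0.07, 0, -10.8], [0.095, 0.094, 0, -14.5], [0.119, 0.117, 0, -18.1]]]}}

```text
t: 7.0
eef_pos: [0.5392, -0.0663, 0.3804]
ee_rot: [3.141, 0.001, 2.993]
force: [-0.1, 0.8, -2.5]
width: 0.0299
```

Call:
{"method": "play_rows", "body": {"targets": [[[0, 0, 0.014, 0], [0, 0, 0.028, 0], [0, 0, 0.042, 0], [0, 0, 0.055, 0], [0, 0, 0.065, 0]]]}}

```text
t: 7.62
eef_pos: [0.5398, -0.0677, 0.3134]
ee_rot: [-3.141, -0.001, 2.99]
force: [-0.3, -0.2, -3.6]
width: 0.0299
```

```bash
python3 - <<'E'
from h import *
plan(([.5394,-.0673,.148],171.3,5))
im,d=cams.grab_frame("side");cv2.imwrite("pics/b.png",cv2.resize(im[60:300,230:550,::-1],None,fx=2,fy=2))
E
```

```text
grasp pt [ 0.5398 -0.0677  0.1544] yaw 171.31 width 0.0299 F [-0.3 -0.2 -3.6] t 7.62
[[0.0, 0.0, 0.001, 0.0], [0.0, 0.0, 0.003, 0.0], [0.0, 0.0, 0.004, 0.0], [0.0, 0.0, 0.005, 0.0], [0.0, 0.0, 0.006, 0.0]]
```

View pics/b.png

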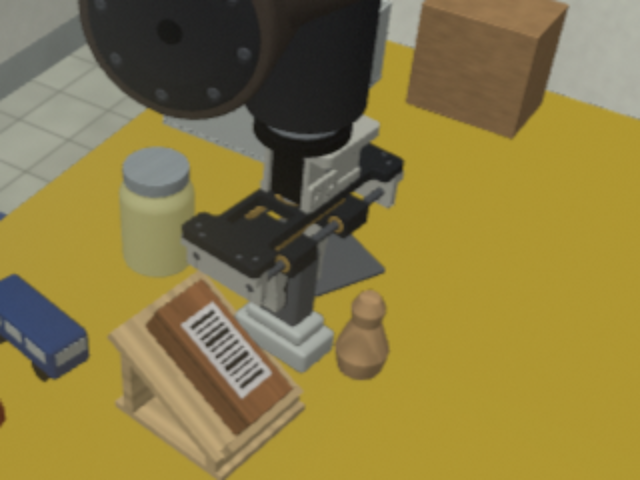

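The reader (crop 290,330) hovers upright beside the case and clear of it, with the skittle at (365,340). I'll loosen the grip and press down slowly.

Call:
{"method": "play_rows", "body": {"targets": [[[0, 0, 0.003, 0], [0, 0, 0.006, 0], [0, 0, 0.009, 0], [0, 0, 0.011, 0], [0, 0, 0.013, 0]]], "newtons": 8}}

```text
t: 8.3
eef_pos: [0.5399, -0.0672, 0.3017]
ee_rot: [3.142, 0.0, 2.991]
force: [0.8, -0.6, -2.4]
width: 0.0301
```

Call:
{"method": "play_rows", "body": {"targets": [[[0, 0, 0.001, 0], [0, 0, 0.002, 0], [0, 0, 0.004, 0], [0, 0, 0.005, 0], [0, 0, 0.006, 0]]]}}

```text
t: 8.93
eef_pos: [0.5394, -0.0674, 0.2969]
ee_rot: [-3.141, 0.0, 2.991]
force: [-7.1, 1.2, 10.8]
width: 0.0297
```

Call:
{"method": "play_rows", "body": {"targets": [[[0, 0, 0.001, 0], [0, 0, 0.002, 0], [0, 0, 0.003, 0], [0, 0, 0.004, 0], [0, 0, 0.005, 0]]]}}

```text
t: 9.55
eef_pos: [0.5393, -0.0674, 0.2918]
ee_rot: [-3.141, -0.0, 2.991]
force: [-7.5, 0.5, 10.0]
width: 0.0303
```

```bash
cat >> h.py <<'E'
def scan_axis(c="side",side=+1):
    im,d=cams.grab_frame(c);return im,cloud(c,d)
E
python3 - <<'E'
from h import *
plan(([.5394,-.0673,.128],171.3,5))
im,d=cams.grab_frame("side");cv2.imwrite("pics/c.png",cv2.resize(im[100:300,250:490,::-1],None,fx=2.5,fy=2.5))
E
```

```text
grasp pt [ 0.5393 -0.0674  0.1328] yaw 171.37 width 0.0303 F [-7.5  0.5 10. ] t 9.55
[[-0.0, 0.0, 0.001, 0.0], [-0.0, 0.0, 0.002, 0.0], [-0.0, 0.0, 0.003, 0.0], [-0.0, 0.0, 0.004, 0.1], [-0.0, 0.0, 0.005, 0.1]]
```

View pics/c.png

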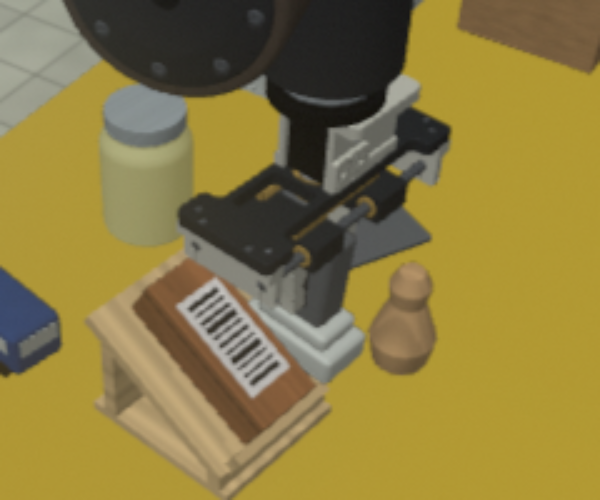

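The head isn't pivoting. The reaction is along the slope normal, about 14 N, and its line passes almost through the grip, so the handle slid some 7 mm in the pads instead. I'll set the reader back on the pad and regrip higher. Then I'll seat it over the rest's upper ridge, which gives about a 30 mm lever.

```bash
python3 - <<'E'
from h import *
plan(([.5394,-.0673,.22],171.3,3),([.618,-.2825,.22],151.7,7),([.618,-.2825,.09],151.7,5))
E
```

```text
grasp pt [ 0.5393 -0.0674  0.1327] yaw 171.37 width 0.0298 F [-6.5  1.1  9.9] t 9.6
[[-0.0, 0.0, -0.029, 0.0], [-0.0, 0.0, -0.058, 0.0], [-0.0, 0.0, -0.087, 0.1], [-0.016, -0.029, -0.087, 2.9], [-0.032, -0.057, -0.087, 5.7]]
[[-0.018, -0.027, -0.0, 2.8], [-0.037, -0.054, -0.0, 5.6], [-0.055, -0.081, -0.0, 8.4], [-0.074, -0.108, -0.0, 11.2], [-0.092, -0.135, -0.0, 14.0]]
[[0.0, 0.0, 0.026, 0.0], [0.0, 0.0, 0.052, 0.0], [0.0, 0.0, 0.078, 0.0], [0.0, 0.0, 0.104, 0.0], [0.0, 0.0, 0.13, 0.0]]
```

Call:
{"method": "play_rows", "body": {"targets": [[[0, 0, -0.029, 0], [0, 0, -0.058, 0], [0, 0, -0.087, 0], [-0.016, -0.029, -0.087, 2.9], [-0.032, -0.057, -0.087, 5.7]]], "newtons": 15}}

```text
t: 10.22
eef_pos: [0.5631, -0.1288, 0.3783]
ee_rot: [3.141, 0.001, 2.891]
force: [0.1, -0.7, -3.0]
width: 0.03
```

Call:
{"method": "play_rows", "body": {"targets": [[[-0.018, -0.027, 0, 2.8], [-0.037, -0.054, 0, 5.6], [-0.055, -0.081, 0, 8.4], [-0.074, -0.108, 0, 11.2], [-0.092, -0.135, 0, 14.0]]]}}

```text
t: 10.85
eef_pos: [0.6189, -0.283, 0.3772]
ee_rot: [3.142, -0.0, 2.645]
force: [0.3, 0.5, -2.0]
width: 0.0295
```

Call:
{"method": "play_rows", "body": {"targets": [[[0, 0, 0.03, 0], [0, 0, 0.06, 0], [0, 0, 0.09, 0], [0, 0, 0.115, 0], [0, 0, 0.13, 0]]]}}

```text
t: 11.48
eef_pos: [0.6183, -0.2819, 0.2459]
ee_rot: [-3.141, -0.002, 2.647]
force: [0.8, 0.1, -2.2]
width: 0.0301
```

Call:
{"method": "play_rows", "body": {"targets": [[[0, 0, 0.003, 0], [0, 0, 0.005, 0], [0, 0, 0.007, 0], [0, 0, 0.009, 0], [0, 0, 0.01, 0]]], "newtons": 5}}

```text
t: 12.1
eef_pos: [0.6203, -0.2829, 0.2405]
ee_rot: [3.141, 0.007, 2.648]
force: [2.8, -4.6, 6.1]
width: 0.0301
```

Call:
{"method": "play_rows", "body": {"targets": [[[0, 0, 0, 0], [0, 0, 0.001, 0], [0, 0, 0.002, 0], [0, 0, 0.003, 0], [0, 0, 0.003, 0]]], "newtons": 3}}

```text
t: 12.72
eef_pos: [0.6185, -0.2819, 0.2344]
ee_rot: [-3.142, -0.001, 2.647]
force: [0.8, -2.9, 3.8]
width: 0.03
```

```bash
python3 - <<'E'
from h import *
plan(([.618,-.2825,.09],151.7,5))
im,d=cams.grab_frame("side");cv2.imwrite("pics/d.png",cv2.resize(im[80:240,310:510,::-1],None,fx=3,fy=3))
E
```

```text
grasp pt [ 0.6185 -0.2819  0.0754] yaw 151.66 width 0.03 F [ 0.8 -2.9  3.8] t 12.72
[[0.0, -0.0, -0.003, -0.0], [0.0, -0.0, -0.006, -0.0], [0.0, -0.0, -0.009, -0.0], [0.0, -0.001, -0.012, -0.0], [0.0, -0.001, -0.015, -0.0]]
```

View pics/d.png

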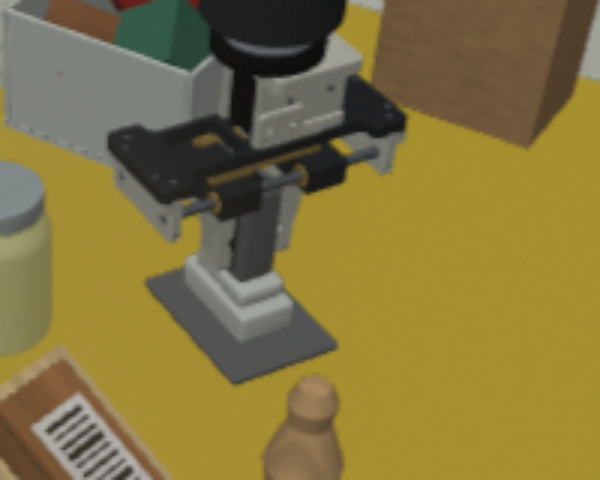

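The reader stands level on the pad (crop 240,300). I'll open, rise and regrip at about 84 mm.

Call:
{"method": "play_rows", "body": {"targets": [[[0, 0, -0.001, 0], [0, 0, -0.001, 0], [0, 0, -0.001, 0], [0, 0, -0.006, 0], [0, 0, -0.017, 0]]], "grip": 120, "newtons": 15}}

```text
t: 13.4
eef_pos: [0.6184, -0.2819, 0.2518]
ee_rot: [-3.141, -0.001, 2.647]
force: [0.5, -0.4, 0.3]
width: 0.0465
```

Call:
{"method": "play_rows", "body": {"targets": [[[0, 0, 0, 0], [0, 0, 0, 0], [0, 0, 0, 0], [0, 0, 0, 0], [0, 0, 0, 0]]], "grip": 255}}

```text
t: 14.02
eef_pos: [0.6185, -0.282, 0.2518]
ee_rot: [-3.142, -0.0, 2.647]
force: [-1.8, 1.3, 4.0]
width: 0.03
```

```bash
python3 - <<'E'
from h import *
s=arm.get_state();print(s["width"])
U=np.array([.587,-.017,.060]);a=np.radians(-8.7);ux=np.array([np.cos(a),np.sin(a),0]);uy=np.array([-np.sin(a),np.cos(a),0])
G=U+.029*ux-.057*uy; print("axis xy",G,"ridge z .094")
G[2]=.24
plan(([.6185,-.2819,.24],151.7,4),(G,171.3,6),([G[0],G[1],.20],171.3,5))
# check ridge height/edge from first clouds at y'=-45
for c in("side","top"):
    W=cloud(c,np.load(c+"0.npz")["d"]).reshape(-1,3);r=W-U;x=r@ux;y=r@uy
    for side in(-1,1):
        k=(abs(y*side-.045)<.01)&(abs(x)<.1)&(W[:,2]>.02)
        i=np.argsort(-W[k,2])[:5];print(c,side,np.round(np.c_[x[k],W[k,2]][i],3).tolist(), "ymax",np.nanmax((y*side)[(abs(x)<.03)&(W[:,2]>.04)&(abs(y)<.08)]).round(4))
E
```

```text
0.030016777958437442
axis xy [ 0.60704446 -0.07773072  0.06      ] ridge z .094
grasp pt [ 0.6185 -0.282   0.0928] yaw 151.66 width 0.03 F [-1.8  1.3  4. ] t 14.03
[[0.0, 0.0, -0.037, -0.0], [0.0, 0.0, -0.074, -0.0], [0.0, 0.0, -0.11, -0.0], [0.0, 0.0, -0.147, -0.0], [0.018, 0.029, -0.147, -3.3]]
[[0.016, 0.03, -0.0, -3.3], [0.032, 0.06, -0.0, -6.5], [0.048, 0.09, -0.0, -9.8], [0.065, 0.12, -0.0, -13.1], [0.081, 0.15, -0.0, -16.3]]
[[-0.0, -0.0, 0.008, 0.0], [-0.0, -0.0, 0.016, 0.0], [-0.0, -0.0, 0.024, 0.0], [-0.0, -0.0, 0.032, 0.0], [-0.0, -0.0, 0.04, 0.0]]
side -1 [[0.065, 0.098], [0.063, 0.098], [0.065, 0.098], [0.064, 0.098], [0.059, 0.098]] ymax 0.0626
side 1 [[0.064, 0.099], [0.063, 0.099], [0.062, 0.098], [0.064, 0.098], [0.062, 0.098]] ymax 0.0608
top -1 [[0.067, 0.103], [0.071, 0.103], [0.067, 0.102], [0.069, 0.102], [0.068, 0.102]] ymax 0.0593
top 1 [[0.066, 0.106], [0.065, 0.102], [0.066, 0.102], [0.068, 0.102], [0.064, 0.1]] ymax 0.0607
```

Call:
{"method": "play_rows", "body": {"targets": [[[0, 0, -0.037, 0], [0, 0, -0.074, 0], [0, 0, -0.11, 0], [0, 0, -0.147, 0], [0.018, 0.029, -0.147, -3.3]]], "newtons": 25}}

```text
t: 14.65
eef_pos: [0.6169, -0.2492, 0.4011]
ee_rot: [3.141, 0.004, 2.703]
force: [0.3, 1.3, -3.2]
width: 0.0298
```

Call:
{"method": "play_rows", "body": {"targets": [[[0.016, 0.03, 0, -3.3], [0.032, 0.06, 0, -6.5], [0.048, 0.09, 0, -9.8], [0.065, 0.12, 0, -13.1], [0.081, 0.15, 0, -16.3]]]}}

```text
t: 15.28
eef_pos: [0.6062, -0.0766, 0.3976]
ee_rot: [-3.142, -0.002, 2.991]
force: [0.1, -0.8, -2.3]
width: 0.0298
```

```bash
python3 - <<'E'
from h import *
plan(([.614,-.0788,.188],171.3,5))
E
```

```text
grasp pt [ 0.6062 -0.0766  0.2386] yaw 171.35 width 0.0298 F [ 0.1 -0.8 -2.3] t 15.28
[[-0.002, -0.0, 0.01, 0.0], [-0.003, -0.0, 0.02, 0.0], [-0.005, -0.001, 0.03, 0.0], [-0.006, -0.001, 0.04, 0.0], [-0.008, -0.001, 0.051, 0.0]]
```

Call:
{"method": "play_rows", "body": {"targets": [[[-0.002, 0, 0.012, 0], [-0.004, 0, 0.024, 0], [-0.006, -0.001, 0.036, 0], [-0.008, -0.001, 0.045, 0], [-0.008, -0.001, 0.05, 0]]]}}

```text
t: 15.9
eef_pos: [0.6144, -0.0805, 0.3476]
ee_rot: [-3.141, -0.001, 2.988]
force: [-0.7, -0.6, -2.0]
width: 0.0298
```

Call:
{"method": "play_rows", "body": {"targets": [[[0, 0, 0.002, 0], [0, 0, 0.004, 0], [0.002, 0, 0.006, 0], [0.006, 0, 0.008, 0], [0.01, 0, 0.01, 0]]], "newtons": 8}}

```text
t: 16.52
eef_pos: [0.6045, -0.0784, 0.3394]
ee_rot: [3.141, 0.002, 2.989]
force: [0.4, 0.2, 1.1]
width: 0.0302
```

Call:
{"method": "play_rows", "body": {"targets": [[[0.003, 0, 0.002, 0], [0.006, 0, 0.004, 0], [0.01, 0, 0.006, 0], [0.013, 0, 0.008, 0], [0.016, 0, 0.01, 0]]]}}

```text
t: 17.15
eef_pos: [0.5885, -0.0759, 0.3283]
ee_rot: [3.142, -0.0, 2.989]
force: [1.1, 0.4, 0.6]
width: 0.03
```

```bash
python3 - <<'E'
from h import *
plan(([.5712,-.0722,.154],171.3,5))
E
```

```text
grasp pt [ 0.5885 -0.0759  0.1693] yaw 171.26 width 0.03 F [1.1 0.4 0.6] t 17.15
[[0.004, 0.0, 0.003, -0.0], [0.007, 0.0, 0.006, -0.0], [0.011, 0.001, 0.009, -0.0], [0.014, 0.001, 0.012, -0.0], [0.018, 0.001, 0.015, -0.0]]
```

Call:
{"method": "play_rows", "body": {"targets": [[[0.004, 0, 0.003, 0], [0.007, 0, 0.006, 0], [0.011, 0.001, 0.009, 0], [0.014, 0.001, 0.012, 0], [0.018, 0.001, 0.014, 0]]]}}

```text
t: 17.77
eef_pos: [0.5707, -0.0722, 0.3142]
ee_rot: [-3.142, -0.001, 2.989]
force: [-0.9, -0.3, -1.7]
width: 0.0301
```

Call:
{"method": "play_rows", "body": {"targets": [[[0, 0, 0.001, 0], [0, 0, 0.002, 0], [0, 0, 0.003, 0], [0, 0, 0.003, 0], [0, 0, 0.003, 0]]]}}

```text
t: 18.4
eef_pos: [0.5697, -0.0724, 0.3114]
ee_rot: [-3.141, -0.004, 2.989]
force: [-7.4, 2.3, 5.8]
width: 0.0298
```

```bash
cat > seg.py <<'E'
from h import *
def tilt(c,show=None,crop=None):
    """fit the handle's tilt from dark handle pixels / head top in the cloud"""
    im,d=cams.grab_frame(c);W=cloud(c,d)
    if show: x0,y0,x1,y1=crop;cv2.imwrite(show,cv2.resize(im[y0:y1,x0:x1,::-1],None,fx=3,fy=3))
    return im,W
E
python3 - <<'E'
from seg import *
plan(([.5712,-.0722,.150],171.3,5))
tilt("side","pics/e.png",(250,110,450,300))
E
```

```text
grasp pt [ 0.5697 -0.0724  0.1524] yaw 171.24 width 0.0298 F [-7.4  2.3  5.8] t 18.4
[[-0.0, 0.0, 0.0, -0.0], [-0.001, 0.0, 0.001, -0.0], [-0.001, 0.0, 0.001, -0.0], [-0.001, 0.0, 0.002, -0.0], [-0.001, 0.0, 0.002, -0.1]]
```

View pics/e.png

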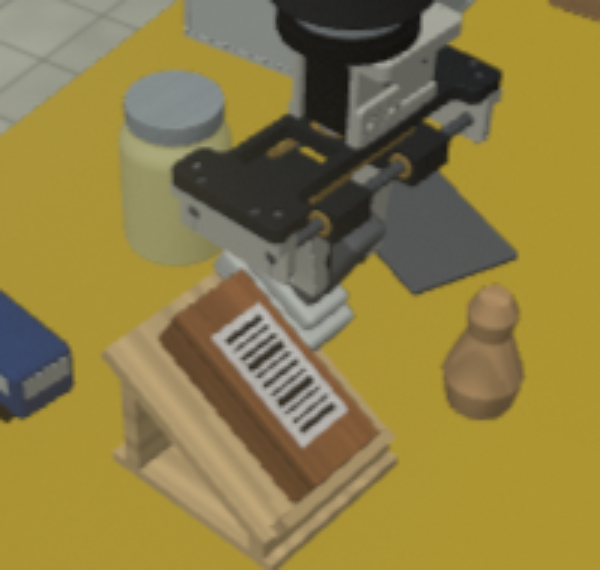

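The head (crop 300,300) is now tilted along the slope beside the case. I'll press a little more so it sits flush, then tighten.

Call:
{"method": "play_rows", "body": {"targets": [[[0, 0, 0.001, 0], [0, 0, 0.002, 0], [0, 0, 0.002, 0], [0, 0, 0.002, 0], [0, 0, 0.002, 0]]]}}

```text
t: 19.08
eef_pos: [0.5695, -0.0724, 0.3093]
ee_rot: [-3.141, -0.004, 2.989]
force: [-8.2, 1.6, 5.2]
width: 0.0304
```

Call:
{"method": "play_rows", "body": {"targets": [[[0, 0, -0.001, 0], [0, 0, -0.001, 0], [0, 0, -0.002, 0], [-0.008, 0, -0.014, 0], [-0.016, 0, -0.028, 0]]], "newtons": 45}}

```text
t: 19.7
eef_pos: [0.5877, -0.0748, 0.3387]
ee_rot: [-3.141, 0.0, 2.989]
force: [0.3, 1.0, -1.9]
width: 0.0297
```

Call:
{"method": "play_rows", "body": {"targets": [[[-0.015, 0, -0.026, 0], [-0.015, 0, -0.05, 0], [-0.015, 0, -0.07, 0], [-0.015, 0, -0.07, 0], [-0.015, 0, -0.07, 0]]]}}

```text
t: 20.32
eef_pos: [0.6016, -0.077, 0.4072]
ee_rot: [3.141, -0.001, 2.989]
force: [-1.1, -0.7, -1.9]
width: 0.0301
```

```bash
python3 - <<'E'
from seg import *
plan(([.5712,-.0722,.150],171.3,5))
g=np.array(arm.get_state()["eef_pos"])-[0,0,.159]
for c in("side","top"):
    im,W=tilt(c)
    P=box(W,g-[.12,.06,.12],g+[.12,.06,.02]);ii=np.all((W>g-[.12,.06,.12])&(W<g+[.12,.06,.02]),-1)
    br=im[ii].mean(1);sat=im[ii].max(1).astype(int)-im[ii].min(1)
    Q=P[(br>110)&(sat<40)&(P[:,2]<g[2]-.035)]
    print(c,len(P),len(Q),g.round(4))
    rng=np.random.default_rng(0)
    for rep in range(3):
        best=0
        if len(Q)<30: break
        for i in range(600):
            a=Q[rng.choice(len(Q),3,False)];n=np.cross(a[1]-a[0],a[2]-a[0]);n/=np.linalg.norm(n)+1e-12
            k=abs((Q-a[0])@n)<.0015
            if k.sum()>best: best=k.sum();K=k
        A=Q[K];m=A.mean(0);n=np.linalg.svd(A-m)[2][2];n*=np.sign(n[2]);print(best,m.round(4),n.round(3),"tilt",np.degrees(np.arccos(n[2])).round(1));Q=Q[~K]
    if c=="side": cv2.imwrite("pics/f.png",cv2.resize(im[50:290,230:470,::-1],None,fx=2.4,fy=2.4))
E
```

```text
grasp pt [ 0.6016 -0.077   0.2482] yaw 171.24 width 0.0301 F [-1.1 -0.7 -1.9] t 20.32
[[0.006, 0.0, 0.02, -0.0], [0.012, 0.0, 0.039, -0.0], [0.018, 0.0, 0.059, -0.0], [0.025, 0.0, 0.079, -0.0], [0.031, 0.0, 0.098, -0.1]]
side 1595 755 [ 0.6016 -0.077   0.2482]
378 [ 0.6347 -0.0615  0.193 ] [0.07  0.99  0.119] tilt 83.1
149 [ 0.6311 -0.0643  0.1975] [0.053 0.99  0.132] tilt 82.4
83 [ 0.6016 -0.0789  0.1885] [-0.969  0.135  0.208] tilt 78.0
top 1 0 [ 0.6016 -0.077   0.2482]
```

View pics/f.png

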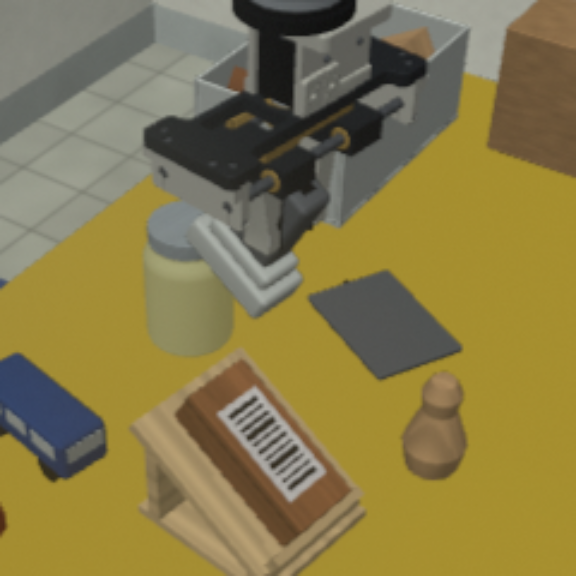

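The reader (crop 245,265) is held tilted in mid air. I'll measure its tilt from the head's outline, and refine the pad pose now that the pad is uncovered.

```bash
cat > ht.py <<'E'
from seg import *
def head():
    s=arm.get_state();g=np.array(s["eef_pos"])-[0,0,.159];a=s["ee_rot"][2]+np.pi
    ux=np.array([np.cos(a),np.sin(a),0]);uy=np.array([-np.sin(a),np.cos(a),0])
    im,W=tilt("side");r=W-g;X=np.stack([r@ux,r@uy,r[...,2]],-1)
    with np.errstate(invalid="ignore"):
        k=(abs(X[...,0])<.11)&(X[...,1]>.005)&(X[...,1]<.035)&(X[...,2]>-.11)&(X[...,2]<-.03)
    sat=im.max(2).astype(int)-im.min(2);k&=(sat<40)&(im.mean(2)>100)
    Q=X[k][:,[0,2]]*1000;h=cv2.convexHull(Q.astype(np.float32))[:,0]
    e=np.roll(h,-1,0)-h;best=None
    for th in np.arange(10,50,.25):  # support line of the underside
        n=np.array([-np.sin(np.radians(th)),np.cos(np.radians(th))]);hh=Q@n;m=np.sort(hh)[:max(5,len(hh)//100)].mean()
        f=(hh<m+2).sum()
        if best is None or f>best[0]: best=(f,th,m,n)
    f,th,m,n=best;tx=np.array([n[1],-n[0]]);low=(Q@n)<m+15;t=(Q@tx)[low]
    # refine slope: lowest height per column
    b=np.round(t/6);hl=(Q@n)[low];c=[(t[b==v].mean(),np.percentile(hl[b==v],3)) for v in np.unique(b) if (b==v).sum()>5]
    c=np.array(c)[1:-1];pf=np.polyfit(c[:,0],c[:,1],1)
    print("grasp",g.round(4),"tilt",th,"refined",th+np.degrees(np.arctan(pf[0])).round(1),"underside below grip mm",m.round(1),"along range",t.min().round(1),t.max().round(1),"yface",X[k][:,1].max().round(4))
    return im,W
if __name__=="__main__":
    im,W=head()
    k=np.all((W>[.5,-.4,.003])&(W<[.74,-.16,.013]),-1);sat=im.max(2).astype(int)-im.min(2)
    print("pad side",*rect(W[k&(sat<30)]))
    im,d=cams.grab_frame("top");W=cloud("top",d);k=np.all((W>[.5,-.4,.003])&(W<[.74,-.16,.013]),-1);sat=im.max(2).astype(int)-im.min(2)
    print("pad top",*rect(W[k&(sat<30)]))
E
python3 ht.py
```

```text
grasp [ 0.6015 -0.077   0.2477] tilt 26.75 refined 28.75 underside below grip mm -81.7 along range -33.2 46.6 yface 0.025
pad side [ 656.1 -304.2] [230.1  89.8] -30.6 1513
pad top [ 658.2 -306. ] [224.9  87. ] -30.5 1778
```

```bash
python3 - <<'E'
from h import *
plan(([.5038,-.0042,.24],171.3,5),([.5038,-.0042,.1963],171.3,5))
E
```

```text
grasp pt [ 0.6016 -0.077   0.2478] yaw 171.25 width 0.0297 F [ 0.5  0.5 -2. ] t 20.52
[[0.022, 0.011, 0.002, -0.0], [0.043, 0.023, 0.003, -0.0], [0.065, 0.034, 0.005, -0.0], [0.086, 0.046, 0.006, -0.0], [0.108, 0.057, 0.008, -0.0]]
[[-0.0, -0.0, 0.009, 0.0], [-0.0, -0.0, 0.017, 0.0], [-0.0, -0.0, 0.026, 0.0], [-0.0, -0.0, 0.035, 0.0], [-0.0, -0.0, 0.044, 0.0]]
```

Call:
{"method": "play_rows", "body": {"targets": [[[0.022, 0.011, 0.002, 0], [0.043, 0.023, 0.003, 0], [0.065, 0.034, 0.005, 0], [0.086, 0.046, 0.006, 0], [0.108, 0.057, 0.008, 0]]]}}

```text
t: 21.15
eef_pos: [0.503, -0.0038, 0.3993]
ee_rot: [-3.141, -0.0, 2.989]
force: [0.1, -0.1, -2.8]
width: 0.03
```

Call:
{"method": "play_rows", "body": {"targets": [[[0, 0, 0.009, 0], [0, 0, 0.017, 0], [0, 0, 0.026, 0], [0, 0, 0.035, 0], [0, 0, 0.042, 0]]]}}

```text
t: 21.78
eef_pos: [0.5037, -0.0044, 0.3567]
ee_rot: [-3.141, -0.001, 2.989]
force: [-0.0, -0.5, -2.3]
width: 0.0299
```

```bash
python3 - <<'E'
from ht import *
im,W=head();cv2.imwrite("pics/g.png",cv2.resize(im[80:300,230:470,::-1],None,fx=2.5,fy=2.5))
E
```

```text
grasp [ 0.5037 -0.0044  0.1977] tilt 29.75 refined 30.35 underside below grip mm -125.5 along range -8.2 44.9 yface 0.0241
```

View pics/g.png

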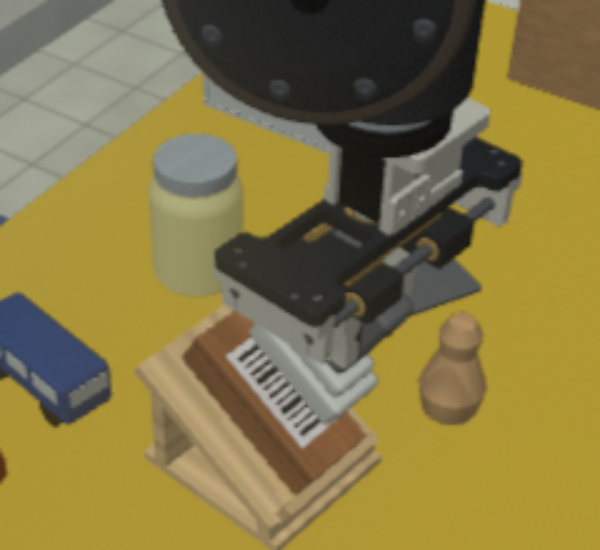

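The head (crop 310,365) is parallel above the label and clear of it. The fit above picked the label by mistake, so I'll separate the head from it.

```bash
sed -i 's/    Q=X\[k\]\[:,\[0,2\]\]\*1000;h/    k\&=(X@np.array([-.5,0,.866])>-.105);Q=X[k][:,[0,2]]*1000;h/' ht.py; python3 - <<'E'
from ht import *
im,W=head()
s=arm.get_state();g=np.array(s["eef_pos"])-[0,0,.159];a=s["ee_rot"][2]+np.pi
ux=np.array([np.cos(a),np.sin(a),0]);uy=np.array([-np.sin(a),np.cos(a),0]);t=ux*.866+np.array([0,0,.5]);n=np.array([0,0,.866])-ux*.5
r=(W-g);A,B,C=r@t,r@uy,r@n;sat=im.max(2).astype(int)-im.min(2);w=(sat<40)&(im.mean(2)>100)&(abs(A)<.12)&(abs(B)<.05)
h=w&(C>-.1)&(C<-.035)
print("head along",np.percentile(A[h],[.5,99.5]).round(4),"y",np.percentile(B[h],[.5,99.5]).round(4),"low",np.percentile(C[h],1).round(4))
for lo in(-.085,-.075,-.065):
    q=h&(C>lo)&(C<lo+.01);print(lo,q.sum(),A[q].min().round(4) if q.any() else 0,A[q].max().round(4) if q.any() else 0,np.percentile(B[q],95).round(4) if q.any() else 0)
for c in("side","top"):
    W0=cloud(c,np.load(c+"0.npz")["d"])-g;im0=np.load(c+"0.npz")["im"]
    A,B,C=W0@t,W0@uy,W0@n;sat=im0.max(2).astype(int)-im0.min(2);k=(sat<45)&(im0.mean(2)>90)&(abs(A)<.1)&(abs(B)<.06)&(C<-.1)&(C>-.14)
    kk=(abs(A)<.15)&(abs(B)<.1)&(C<-.108)&(C>-.135)&~k
    print(c,"label A",np.percentile(A[k],[1,99]).round(4),"B",np.percentile(B[k],[1,99]).round(4),"C",np.median(C[k]).round(4),"| lid A",np.percentile(A[kk],[1,99]).round(4),"B",np.percentile(B[kk],[1,99]).round(4))
E
```

```text
grasp [ 0.5034 -0.0045  0.1969] tilt 28.25 refined 29.25 underside below grip mm -81.1 along range -36.7 45.7 yface 0.0239
head along [-0.0393  0.0416] y [-0.0188  0.0236] low -0.0802
-0.085 80 -0.0394 0.0431 0.0226
-0.075 155 -0.0381 0.0427 0.0229
-0.065 328 -0.0395 0.0387 0.0224
side label A [-0.0395  0.0439] B [-0.0223  0.021 ] C -0.1231 | lid A [-0.0621  0.0661] B [-0.0296  0.0288]
top label A [-0.0359  0.0482] B [-0.02    0.0215] C -0.1233 | lid A [-0.0575  0.0717] B [-0.0275  0.0296]
```

Measured in the same camera, the head centre is within about 1 mm of the label centre. The gap is about 42 mm and the tilt about 29–30°. I'll hold still here.

Call:
{"method": "play_rows", "body": {"targets": [[[0, 0, 0.001, 0], [0, 0, 0.001, 0], [0, 0, 0.001, 0], [0, 0, 0.001, 0], [0, 0, 0.001, 0]]]}}

```text
t: 22.5
eef_pos: [0.5036, -0.0042, 0.3568]
ee_rot: [3.141, 0.0, 2.989]
force: [0.4, -0.2, -3.8]
width: 0.0294
```

Call:
{"method": "play_rows", "body": {"targets": [[[0, 0, 0, 0], [0, 0, 0, 0], [0, 0, 0, 0], [0, 0, 0, 0], [0, 0, 0, 0]]]}}

```text
t: 23.12
eef_pos: [0.5036, -0.0042, 0.3567]
ee_rot: [3.142, -0.0, 2.989]
force: [0.3, -0.5, -3.1]
width: 0.0304
```

Call:
{"method": "play_rows", "body": {"targets": [[[0, 0, 0, 0], [0, 0, 0, 0], [0, 0, 0, 0], [0, 0, 0, 0], [0, 0, 0, 0]]]}}

```text
t: 23.75
eef_pos: [0.5036, -0.0042, 0.3566]
ee_rot: [3.142, -0.0, 2.989]
force: [-0.6, -1.1, -2.6]
width: 0.0298
```

Call:
{"method": "play_rows", "body": {"targets": [[[0, 0, 0, 0], [0, 0, 0, 0], [0, 0, 0, 0], [0, 0, 0, 0], [0, 0, 0, 0]]]}}

```text
t: 24.38
eef_pos: [0.5036, -0.0042, 0.3567]
ee_rot: [-3.142, -0.0, 2.989]
force: [-0.2, 0.6, -1.8]
width: 0.0294
```

```bash
python3 - <<'E'
from h import *
plan(([.5038,-.0042,.25],171.3,3),([.619,-.282,.25],151.7,7),([.619,-.282,.12],151.7,5))
# pad from picture f-like frame: dark grey pixels in first frame clouds, tight
for c in("side","top"):
    im,d=cams.grab_frame(c);W=cloud(c,d)
    k=np.all((W>[.52,-.38,.003])&(W<[.71,-.18,.013]),-1)&(im.max(2).astype(int)-im.min(2)<30)
    n,l,st,_=cv2.connectedComponentsWithStats(k.astype(np.uint8));j=1+st[1:,4].argmax();print(c,*rect(W[l==j]))
E
```

```text
grasp pt [ 0.5036 -0.0042  0.1977] yaw 171.26 width 0.0294 F [-0.2  0.6 -1.8] t 24.38
[[-0.0, 0.0, -0.017, -0.0], [-0.0, 0.0, -0.035, -0.0], [-0.0, 0.0, -0.052, -0.0], [-0.023, -0.037, -0.052, 2.8], [-0.045, -0.073, -0.052, 5.6]]
[[-0.026, -0.034, -0.0, 2.8], [-0.051, -0.069, -0.0, 5.6], [-0.077, -0.103, -0.0, 8.4], [-0.103, -0.138, -0.0, 11.2], [-0.129, -0.172, -0.0, 14.0]]
[[0.0, 0.0, 0.026, 0.0], [0.0, 0.0, 0.052, 0.0], [0.0, 0.0, 0.078, 0.0], [0.0, 0.0, 0.104, 0.0], [0.0, 0.0, 0.13, 0.0]]
side [ 574.7 -269.1] [65.9 52. ] 63.2 348
top [ 619.4 -280.2] [131.5  88.7] -28.9 2039
```

Call:
{"method": "play_rows", "body": {"targets": [[[0, 0, -0.017, 0], [0, 0, -0.035, 0], [0, 0, -0.052, 0], [-0.023, -0.037, -0.052, 2.8], [-0.045, -0.073, -0.052, 5.6]]]}}

```text
t: 25.1
eef_pos: [0.5374, -0.0838, 0.4092]
ee_rot: [3.141, 0.001, 2.891]
force: [1.0, 0.7, -3.4]
width: 0.0296
```

Call:
{"method": "play_rows", "body": {"targets": [[[-0.026, -0.034, 0, 2.8], [-0.051, -0.069, 0, 5.6], [-0.07, -0.103, 0, 8.4], [-0.085, -0.13, 0, 11.2], [-0.085, -0.145, 0.01, 14.5]]]}}

```text
t: 25.72
eef_pos: [0.5839, -0.2463, 0.3984]
ee_rot: [3.142, 0.001, 2.635]
force: [0.1, 0.1, -3.4]
width: 0.0299
```

```bash
python3 - <<'E'
from h import *
plan(([.5759,-.2578,.112],151.1,10))
E
```

```text
grasp pt [ 0.5839 -0.2463  0.2394] yaw 150.95 width 0.0299 F [ 0.1  0.1 -3.4] t 25.73
[[0.0, -0.001, 0.013, -0.0], [0.0, -0.003, 0.025, -0.0], [0.0, -0.004, 0.038, -0.0], [0.001, -0.006, 0.051, -0.1], [0.001, -0.007, 0.064, -0.1]]
[[0.0, -0.001, 0.013, -0.0], [0.0, -0.003, 0.025, -0.0], [0.0, -0.004, 0.038, -0.0], [0.001, -0.006, 0.051, -0.1], [0.001, -0.007, 0.064, -0.1]]
```

Call:
{"method": "play_rows", "body": {"targets": [[[0, -0.003, 0.025, 0], [0, -0.007, 0.055, 0], [0.001, -0.01, 0.085, 0], [0.001, -0.014, 0.11, 0], [0.001, -0.014, 0.125, 0]]]}}

```text
t: 26.35
eef_pos: [0.5749, -0.2562, 0.2719]
ee_rot: [-3.141, -0.002, 2.637]
force: [0.4, 1.1, -2.3]
width: 0.0298
```

Call:
{"method": "play_rows", "body": {"targets": [[[0, 0, 0.004, 0], [0, 0, 0.008, 0], [0, 0, 0.011, 0], [0, 0, 0.013, 0], [0, 0, 0.015, 0]]], "newtons": 6}}

```text
t: 26.98
eef_pos: [0.5759, -0.2566, 0.2589]
ee_rot: [3.141, 0.001, 2.638]
force: [-0.0, -0.2, -3.1]
width: 0.0297
```

Call:
{"method": "play_rows", "body": {"targets": [[[0, 0, 0.001, 0], [-0.004, 0, 0.002, 0], [-0.008, 0, 0.002, 0], [-0.012, 0, 0.002, 0], [-0.016, 0, 0.003, 0]]]}}

```text
t: 27.6
eef_pos: [0.5905, -0.2646, 0.2563]
ee_rot: [3.142, 0.001, 2.638]
force: [-0.5, -0.8, 4.0]
width: 0.0299
```

Call:
{"method": "play_rows", "body": {"targets": [[[-0.004, 0, 0.001, 0], [-0.008, 0, 0.002, 0], [-0.012, 0, 0.003, 0], [-0.016, 0, 0.004, 0], [-0.019, 0, 0.005, 0]]]}}

```text
t: 28.22
eef_pos: [0.6067, -0.2736, 0.2505]
ee_rot: [3.142, 0.0, 2.638]
force: [-0.3, -1.0, 3.8]
width: 0.0301
```

```bash
python3 - <<'E'
from h import *
plan(([.6167,-.2803,.090],151.1,5))
im,d=cams.grab_frame("side");cv2.imwrite("pics/i.png",cv2.resize(im[80:240,310:510,::-1],None,fx=3,fy=3))
E
```

```text
grasp pt [ 0.6067 -0.2736  0.0915] yaw 151.16 width 0.0301 F [-0.3 -1.   3.8] t 28.23
[[-0.002, -0.0, 0.0, 0.0], [-0.005, -0.0, 0.001, 0.0], [-0.007, -0.001, 0.001, 0.0], [-0.01, -0.001, 0.001, 0.0], [-0.012, -0.001, 0.002, 0.1]]
```

View pics/i.png

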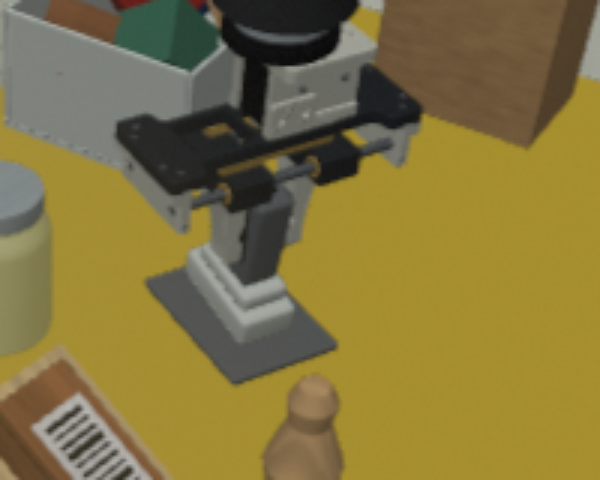

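The reader on the pad (crop 245,290) is nearly upright, with the handle still leaning slightly. I'll finish the pivot.

Call:
{"method": "play_rows", "body": {"targets": [[[-0.003, 0, 0.001, 0], [-0.006, 0, 0.002, 0], [-0.009, -0.001, 0.003, 0], [-0.011, -0.001, 0.003, 0], [-0.011, -0.001, 0.004, 0]]], "newtons": 4}}

```text
t: 28.9
eef_pos: [0.6156, -0.2796, 0.2464]
ee_rot: [-3.141, -0.0, 2.638]
force: [0.4, -0.4, 1.2]
width: 0.0302
```

```bash
python3 - <<'E'
from h import *
plan(([.6167,-.2803,.090],151.1,5))
im,d=cams.grab_frame("side");W=cloud("side",d);g=np.array(arm.get_state()["eef_pos"])-[0,0,.159]
a=np.radians(-28.9);ux=np.array([np.cos(a),np.sin(a),0]);uy=np.array([-np.sin(a),np.cos(a),0])
r=W-g;A,B,C=r@ux,r@uy,W[...,2]
w=(im.max(2).astype(int)-im.min(2)<40)&(im.mean(2)>100)&(abs(A)<.07)&(abs(B)<.04)&(C<.056)&(C>.012)
print("head along",np.percentile(A[w],[.5,99.5]).round(4),"B",np.percentile(B[w],[1,99]).round(4))
for lo,hi in((-.05,-.02),(-.02,.01),(.01,.05)):
    q=w&(A>lo)&(A<hi);print("A bin",lo,"z low/high",np.percentile(C[q],[2,98]).round(4))
E
```

```text
grasp pt [ 0.6156 -0.2796  0.0874] yaw 151.15 width 0.0302 F [ 0.4 -0.4  1.2] t 28.9
[[-0.0, -0.0, -0.001, 0.0], [-0.001, -0.0, -0.001, 0.0], [-0.001, -0.0, -0.002, 0.0], [-0.001, -0.0, -0.002, 0.0], [-0.001, -0.0, -0.003, 0.1]]
head along [-0.0406  0.0421] B [-0.0194  0.0224]
A bin -0.05 z low/high [0.0139 0.0481]
A bin -0.02 z low/high [0.0129 0.0478]
A bin 0.01 z low/high [0.0141 0.0477]
```

The reader is flat on the pad (head top level to 0.4 mm) and centred. Next I'll release it and go to the case.

Call:
{"method": "play_rows", "body": {"targets": [[[0, 0, 0, 0], [0, 0, 0, 0], [0, 0, 0, 0], [0, 0, 0, 0], [0, 0, 0, 0]]], "grip": 0}}

```text
t: 29.58
eef_pos: [0.6156, -0.2796, 0.2467]
ee_rot: [3.142, 0.0, 2.638]
force: [-0.8, 1.3, -0.3]
width: 0.0745
```

Call:
{"method": "play_rows", "body": {"targets": [[[0, 0, -0.01, 0], [0, 0, -0.035, 0], [0, 0, -0.065, 0], [0, 0, -0.1, 0], [0, 0, -0.14, 0]]]}}

```text
t: 30.2
eef_pos: [0.6153, -0.2796, 0.3883]
ee_rot: [-3.142, -0.0, 2.638]
force: [0.9, -0.3, -0.4]
width: 0.0875
```

```bash
python3 - <<'E'
from h import *
G=[.5729,-.0148]
plan((G+[.2],171.3,7),(G+[.084],171.3,8))
for c in("side","top"):
    im,d=cams.grab_frame(c);W=cloud(c,d);P=box(W,[.52,-.36,.112],[.7,-.19,.135]);print(c,"handle top",*rect(P),"mean",P.mean(0).round(4)) if len(P)>20 else 0
E
```

```text
grasp pt [ 0.6153 -0.2796  0.2293] yaw 151.16 width 0.0875 F [ 0.9 -0.3 -0.4] t 30.2
[[0.024, 0.03, 0.004, -2.9], [0.047, 0.06, 0.008, -5.8], [0.071, 0.091, 0.013, -8.6], [0.094, 0.121, 0.017, -11.5], [0.118, 0.151, 0.021, -14.4]]
[[0.015, 0.035, 0.004, -2.9], [0.031, 0.07, 0.008, -5.8], [0.031, 0.07, 0.023, -5.8], [0.031, 0.07, 0.037, -5.8], [0.031, 0.07, 0.052, -5.8]]
[[0.0, 0.0, 0.014, 0.0], [0.0, 0.0, 0.029, 0.0], [0.0, 0.0, 0.043, 0.0], [0.0, 0.0, 0.058, 0.0], [0.0, 0.0, 0.072, 0.0]]
side handle top [ 617.2 -281.2] [47.6 30. ] -30.3 227 mean [ 0.6154 -0.2778  0.1193]
top handle top [ 620.6 -280. ] [41.2 30.4] -28.7 229 mean [ 0.6166 -0.2771  0.1217]
```

Call:
{"method": "play_rows", "body": {"targets": [[[0.024, 0.03, 0.004, -2.9], [0.047, 0.06, 0.008, -5.8], [0.071, 0.091, 0.013, -8.6], [0.094, 0.121, 0.017, -11.5], [0.118, 0.151, 0.021, -14.4]]]}}

```text
t: 30.92
eef_pos: [0.5847, -0.0893, 0.3661]
ee_rot: [3.141, 0.001, 2.891]
force: [-0.6, 0.2, -0.4]
width: 0.088
```

Call:
{"method": "play_rows", "body": {"targets": [[[0.015, 0.035, 0.004, -2.9], [0.031, 0.07, 0.008, -5.8], [0.031, 0.07, 0.023, -5.8], [0.031, 0.07, 0.037, -5.8], [0.031, 0.07, 0.052, -5.8]]]}}

```text
t: 31.55
eef_pos: [0.5725, -0.0156, 0.3127]
ee_rot: [-3.141, -0.0, 2.99]
force: [0.3, 0.5, -0.5]
width: 0.0875
```

```bash
python3 - <<'E'
from h import *
G=[.5729,-.0148]
plan((G+[.084],171.3,5))
E
```

```text
grasp pt [ 0.5725 -0.0156  0.1537] yaw 171.29 width 0.0875 F [ 0.3  0.5 -0.5] t 31.55
[[-0.0, 0.0, 0.014, -0.0], [-0.0, 0.0, 0.028, -0.0], [-0.0, 0.001, 0.042, -0.0], [-0.0, 0.001, 0.056, -0.0], [-0.0, 0.001, 0.07, -0.0]]
```

Call:
{"method": "play_rows", "body": {"targets": [[[0, 0, 0.016, 0], [0, 0, 0.032, 0], [0, 0.001, 0.048, 0], [0, 0.001, 0.062, 0], [0, 0.001, 0.069, 0]]]}}

```text
t: 32.17
eef_pos: [0.5725, -0.0139, 0.2435]
ee_rot: [-3.141, -0.001, 2.991]
force: [-0.6, 1.1, 0.5]
width: 0.0875
```

Call:
{"method": "play_rows", "body": {"targets": [[[0, 0, 0, 0], [0, 0, 0, 0], [0, 0, 0, 0], [0, 0, 0, 0], [0, 0, 0, 0]]], "grip": 255, "newtons": 20}}

```text
t: 32.8
eef_pos: [0.5727, -0.0139, 0.2451]
ee_rot: [3.141, 0.0, 2.991]
force: [-1.4, 0.7, 3.5]
width: 0.0578
```

Call:
{"method": "play_rows", "body": {"targets": [[[0, 0, 0, 0], [0, 0, 0, 0], [0, 0, -0.005, 0], [0, 0, -0.02, 0], [0, 0, -0.04, 0]]]}}

```text
t: 33.42
eef_pos: [0.5725, -0.014, 0.2852]
ee_rot: [-3.141, -0.001, 2.991]
force: [0.1, 0.3, -2.7]
width: 0.0578
```

```bash
python3 - <<'E'
from h import *
plan(([.574,.2578,.2],165.5,5))
E
```

```text
grasp pt [ 0.5725 -0.014   0.1262] yaw 171.35 width 0.0578 F [ 0.1  0.3 -2.7] t 33.42
[[0.008, 0.054, -0.015, 1.2], [0.016, 0.108, -0.03, 2.3], [0.024, 0.161, -0.044, 3.5], [0.032, 0.215, -0.059, 4.7], [0.039, 0.269, -0.074, 5.9]]
```

The case is held at 30°, so I'll level it first on a free bit of table in front of the rest, around (0.43, 0).

```bash
python3 - <<'E'
from h import *
plan(([.50,-.005,.15],171.3,2),([.432,0,.12],171.3,3),([.432,0,.066],171.3,5))
E
```

```text
grasp pt [ 0.5725 -0.014   0.1262] yaw 171.35 width 0.0578 F [ 0.1  0.3 -2.7] t 33.42
[[0.037, -0.001, -0.012, 0.0], [0.073, -0.002, -0.024, 0.1], [0.096, -0.004, -0.014, 0.1], [0.118, -0.006, -0.004, 0.1], [0.141, -0.007, 0.006, 0.1]]
[[0.0, 0.0, 0.011, 0.0], [0.0, 0.0, 0.022, 0.0], [0.0, 0.0, 0.032, 0.0], [0.0, 0.0, 0.043, 0.0], [0.0, 0.0, 0.054, 0.0]]
```

Call:
{"method": "play_rows", "body": {"targets": [[[0.02, 0, -0.024, 0], [0.055, -0.002, -0.03, 0.1], [0.09, -0.004, -0.02, 0.1], [0.118, -0.006, -0.004, 0.1], [0.141, -0.007, 0.006, 0.1]]]}}

```text
t: 34.05
eef_pos: [0.431, 0.0003, 0.2789]
ee_rot: [3.141, 0.0, 2.989]
force: [0.1, 0.6, -2.0]
width: 0.0578
```

Call:
{"method": "play_rows", "body": {"targets": [[[0, 0, 0.015, 0], [0, 0, 0.03, 0], [0, 0, 0.043, 0], [0, 0, 0.05, 0], [0, 0, 0.054, 0]]]}}

```text
t: 34.67
eef_pos: [0.4323, 0.0004, 0.2245]
ee_rot: [-3.141, -0.0, 2.989]
force: [0.2, -0.4, -2.2]
width: 0.0579
```

Call:
{"method": "play_rows", "body": {"targets": [[[0, 0, 0.003, 0], [0, 0, 0.006, 0], [0, 0, 0.01, 0], [0, 0, 0.014, 0], [0, 0, 0.018, 0]]], "newtons": 7}}

```text
t: 35.3
eef_pos: [0.4327, 0.0006, 0.2068]
ee_rot: [3.141, 0.001, 2.989]
force: [3.2, 0.6, 0.6]
width: 0.0575
```

Call:
{"method": "play_rows", "body": {"targets": [[[0, 0, 0.004, 0], [0, 0, 0.008, 0], [0, 0, 0.012, 0], [0, 0, 0.015, 0], [0, 0, 0.017, 0]]]}}

```text
t: 35.92
eef_pos: [0.432, 0.0002, 0.1893]
ee_rot: [-3.141, -0.001, 2.989]
force: [1.2, -0.1, -0.1]
width: 0.0583
```

```bash
python3 - <<'E'
from h import *
plan(([.432,0,.03],171.3,5))
for c in("side","top"):
    im,d=cams.grab_frame(c);W=cloud(c,d)
    P=box(W,[.34,-.06,.02],[.52,.06,.1]);s=arm.get_state();g=np.array(s["eef_pos"])
    k=np.all((W>[.34,-.05,.02])&(W<[.5,.05,.1]),-1);sat=im.max(2).astype(int)-im.min(2)
    P=W[k&(((sat>25)|(im.mean(2)>120)))];x=(P-g)@[.9885,-.1513,0]
    for lo in(-.06,-.05,-.04,.04,.05): q=(x>lo)&(x<lo+.01);print(c,lo,q.sum(),np.percentile(P[q,2],90).round(4) if q.sum()>5 else "")
    if c=="side":cv2.imwrite("pics/k.png",cv2.resize(im[150:390,280:560,::-1],None,fx=2,fy=2))
E
```

```text
grasp pt [4.32e-01 2.00e-04 3.03e-02] yaw 171.25 width 0.0583 F [ 1.2 -0.1 -0.1] t 35.92
[[-0.0, -0.0, 0.0, -0.0], [-0.0, -0.0, 0.0, -0.0], [-0.0, -0.0, 0.0, -0.0], [-0.0, -0.0, 0.0, -0.0], [-0.0, -0.0, 0.0, -0.1]]
side -0.06 168 0.0386
side -0.05 136 0.038
side -0.04 112 0.0384
side 0.04 0 
side 0.05 0 
top -0.06 0 
top -0.05 0 
top -0.04 0 
top 0.04 22 0.0412
top 0.05 115 0.0423
```

View pics/k.png

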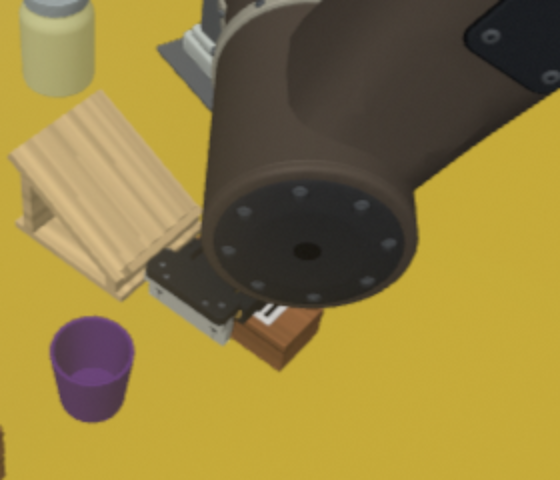

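The case (crop 275,335) lies almost level on the table. I'll press it 3 mm flatter, grip firmly and lift.

Call:
{"method": "play_rows", "body": {"targets": [[[0, 0, 0.001, 0], [0, 0, 0.002, 0], [0, 0, 0.003, 0], [0, 0, 0.003, 0], [0, 0, 0.003, 0]]]}}

```text
t: 36.65
eef_pos: [0.4321, 0.0001, 0.1872]
ee_rot: [-3.141, 0.0, 2.989]
force: [-0.8, -2.8, 7.4]
width: 0.0578
```

Call:
{"method": "play_rows", "body": {"targets": [[[0, 0, 0, 0], [0, 0, 0, 0], [0, 0, -0.01, 0], [0, 0, -0.05, 0], [0, 0, -0.1, 0]]], "newtons": 30}}

```text
t: 37.28
eef_pos: [0.4314, 0.0001, 0.2874]
ee_rot: [-3.14, -0.003, 2.989]
force: [1.1, -0.2, -2.9]
width: 0.058
```

```bash
python3 - <<'E'
from h import *
plan(([.45,.05,.18],169,3),([.574,.2578,.18],165.5,7))
E
```

```text
grasp pt [4.314e-01 1.000e-04 1.284e-01] yaw 171.24 width 0.058 F [ 1.1 -0.2 -2.9] t 37.27
[[-0.004, 0.017, -0.017, 0.7], [-0.007, 0.035, -0.034, 1.5], [-0.011, 0.052, -0.052, 2.2], [-0.024, 0.084, -0.052, 2.7], [-0.037, 0.116, -0.052, 3.2]]
[[-0.011, 0.033, -0.0, 0.5], [-0.022, 0.065, -0.0, 1.0], [-0.033, 0.098, -0.0, 1.5], [-0.045, 0.131, -0.0, 2.0], [-0.056, 0.164, -0.0, 2.5]]
```

Call:
{"method": "play_rows", "body": {"targets": [[[-0.004, 0.017, -0.017, 0.7], [-0.007, 0.035, -0.034, 1.5], [-0.011, 0.052, -0.052, 2.2], [-0.024, 0.084, -0.052, 2.7], [-0.037, 0.116, -0.052, 3.2]]]}}

```text
t: 37.9
eef_pos: [0.4863, 0.11, 0.3394]
ee_rot: [3.141, 0.0, 2.932]
force: [-0.2, 0.2, -1.7]
width: 0.0575
```

Call:
{"method": "play_rows", "body": {"targets": [[[-0.011, 0.033, 0, 0.5], [-0.022, 0.065, 0, 1.0], [-0.033, 0.098, 0, 1.5], [-0.045, 0.131, 0, 2.0], [-0.056, 0.164, 0, 2.5]]]}}

```text
t: 38.52
eef_pos: [0.5752, 0.259, 0.3387]
ee_rot: [-3.141, -0.001, 2.889]
force: [-0.5, -0.9, -2.5]
width: 0.0578
```

```bash
cat > cc.py <<'E'
from h import *
def chk(zlo,zhi):
    s=arm.get_state();g=np.array(s["eef_pos"])-[0,0,.159];a=s["ee_rot"][2]+np.pi
    ux=np.array([np.cos(a),np.sin(a),0]);uy=np.array([-np.sin(a),np.cos(a),0])
    for c in("side","top"):
        im,d=cams.grab_frame(c);W=cloud(c,d);r=W-g;A,B,C=r@ux*1000,r@uy*1000,W[...,2]*1000
        sat=im.max(2).astype(int)-im.min(2);m=im.astype(int)
        wood=((m[...,0]-m[...,2]>25)&(m[...,0]<190))|(im.mean(2)>120)
        for n,lo,hi in(("held",zlo,zhi),("column",10,72)):
            k=wood&(abs(A)<80)&(abs(B)<40)&(C>lo)&(C<hi)
            if k.sum()<30: continue
            print(c,n,k.sum(),"A",np.percentile(A[k],[.5,99.5]).round(1),"B",np.percentile(B[k],[.5,99.5]).round(1),"z",np.percentile(C[k],[1,99]).round(1))
            if n=="held":
                for l in(-65,-55,-45,35,45,55): q=k&(A>l)&(A<l+10); print("   ",l,q.sum(),np.percentile(C[q],[3,97]).round(1) if q.sum()>8 else "")
    return im
E
python3 - <<'E'
from cc import *
plan(([.574,.2578,.12],165.5,5))
chk(140,215)
im,d=cams.grab_frame("side");cv2.imwrite("pics/l.png",cv2.resize(im[180:420,120:400,::-1],None,fx=2,fy=2))
E
```

```text
grasp pt [0.5752 0.259  0.1797] yaw 165.53 width 0.0578 F [-0.5 -0.9 -2.5] t 38.52
[[0.0, -0.0, 0.012, 0.0], [0.0, -0.001, 0.024, 0.0], [0.001, -0.001, 0.036, 0.0], [0.001, -0.001, 0.048, 0.0], [0.001, -0.001, 0.06, 0.0]]
side held 2618 A [-64.   20.9] B [-38.9  38.6] z [153.  205.9]
    -65 882 [153.4 189.1]
    -55 331 [160.4 189.8]
    -45 314 [161.1 190. ]
    35 0 
    45 0 
    55 0 
side column 1428 A [-67.2  62.4] B [-29.8  28.1] z [10.9 71.8]
top held 712 A [-58.4  71.2] B [-24.8  33. ] z [158.1 193.8]
    -65 64 [167.7 192.5]
    -55 177 [165.5 193.4]
    -45 113 [164.6 193.1]
    35 0 
    45 81 [163.3 192.6]
    55 171 [163.1 193.1]
top column 75 A [-62.2  68.4] B [-29.7 -10.6] z [11.7 71.8]
```

View pics/l.png

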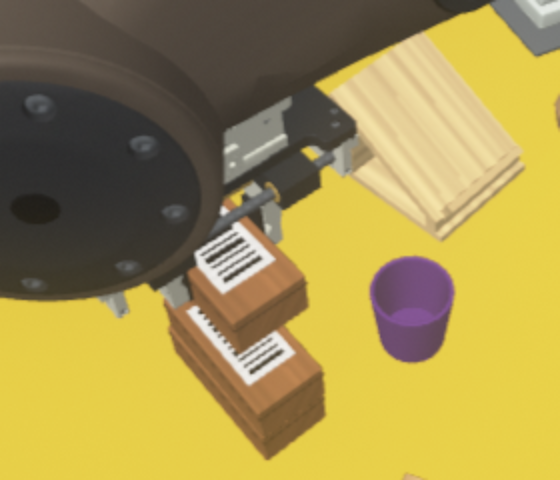

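The case is held level over the column (crop 245,270 over 255,370). I need one finer look at the lateral offset.

```bash
python3 - <<'E'
from h import *
s=arm.get_state();g=np.array(s["eef_pos"])-[0,0,.159];a=s["ee_rot"][2]+np.pi
ux=np.array([np.cos(a),np.sin(a),0]);uy=np.array([-np.sin(a),np.cos(a),0])
for c in("side","top"):
    z=np.load(c+"0.npz");im0,d0=z["im"],z["d"];im,d=cams.grab_frame(c)
    for n,I,D,zl,zh,yc in(("held",im,d,182,200,0),("col0",im0,d0,68,85,0)):
        r=cloud(c,D);C=r[...,2]*1000;r=r-g;A,B=r@ux*1000,r@uy*1000;m=I.astype(int)
        wood=((m[...,0]-m[...,2]>20)&(m[...,0]<200))|((I.mean(2)>120)&(m.max(2)-m.min(2)<40))
        base=wood&(abs(B)<42)&(C>zl)&(C<zh)
        for lo,hi in((-75,-45),(-45,-20),(20,45),(45,75)):
            k=base&(A>lo)&(A<hi)
            if k.sum()>20: print(c,n,(lo,hi),k.sum(),"B",np.percentile(B[k],[1,99]).round(1),"A",np.percentile(A[k],[1,99]).round(1),"z",np.median(C[k]).round(1))
E
```

```text
side held (-75, -45) 602 B [-28.3  27.4] A [-63.8 -45.3] z 187.2
side held (-45, -20) 613 B [-28.6  27.9] A [-44.7 -20.2] z 187.5
side col0 (-75, -45) 606 B [-30.1  26.6] A [-66.7 -45.4] z 74.3
side col0 (-45, -20) 490 B [-30.4  26.7] A [-44.7 -20.5] z 74.8
side col0 (20, 45) 428 B [-31.4  25.7] A [20.7 44.5] z 74.6
side col0 (45, 75) 361 B [-31.4  25.4] A [45.1 63.7] z 74.6
top held (-75, -45) 246 B [-29.  27.] A [-60.  -45.2] z 189.3
top held (-45, -20) 74 B [-29.2  21.1] A [-44.9 -38.8] z 189.1
top held (45, 75) 316 B [-29.  28.] A [46.8 69.2] z 189.2
top col0 (-75, -45) 236 B [-28.6  28.4] A [-62.7 -45.3] z 76.5
top col0 (-45, -20) 267 B [-29.6  28.1] A [-44.8 -20.4] z 76.5
top col0 (20, 45) 229 B [-29.9  27.5] A [20.5 44.6] z 77.0
top col0 (45, 75) 284 B [-30.   27.8] A [45.2 66.8] z 76.4
```

Call:
{"method": "play_rows", "body": {"targets": [[[0.0015, -0.001, 0.015, 0.4], [0.003, -0.001, 0.03, 0.8], [0.003, -0.001, 0.045, 0.8], [0.003, -0.001, 0.058, 0.8], [0.003, -0.001, 0.066, 0.8]]]}}

```text
t: 39.4
eef_pos: [0.5719, 0.2579, 0.2714]
ee_rot: [-3.141, -0.001, 2.875]
force: [0.1, -0.1, -1.8]
width: 0.0578
```

Call:
{"method": "play_rows", "body": {"targets": [[[0, 0, 0.002, 0], [0, 0, 0.004, 0], [0, 0, 0.005, 0], [0, 0, 0.006, 0], [0, 0, 0.007, 0]]]}}

```text
t: 40.02
eef_pos: [0.572, 0.2581, 0.2658]
ee_rot: [3.141, 0.0, 2.876]
force: [0.9, 0.1, -2.3]
width: 0.0582
```

```bash
python3 - <<'E'
from cc import *
plan(([.5722,.2588,.1042],164.7,5))
im=chk(85,125)
im,d=cams.grab_frame("side");cv2.imwrite("pics/m.png",cv2.resize(im[240:420,180:330,::-1],None,fx=3,fy=3))
E
```

```text
grasp pt [0.572  0.2581 0.1068] yaw 164.76 width 0.0582 F [ 0.9  0.1 -2.3] t 40.02
[[0.0, 0.0, 0.001, 0.0], [0.0, 0.0, 0.001, 0.0], [0.0, 0.0, 0.002, 0.0], [0.0, 0.001, 0.002, 0.0], [0.0, 0.001, 0.003, 0.1]]
side held 1154 A [-64.2  -5.8] B [-39.1  28. ] z [ 85.4 119. ]
    -65 646 [ 86.1 116.8]
    -55 182 [ 90.1 116.8]
    -45 117 [113.1 117.2]
    35 0 
    45 0 
    55 0 
side column 954 A [-64.3  -6.8] B [-29.4  29.1] z [10.9 71.5]
top held 604 A [-59.5  69.8] B [-28.6  29.3] z [ 90.  121.8]
    -65 70 [101.1 120.6]
    -55 154 [ 92.7 120.6]
    -45 61 [ 95.7 121. ]
    35 2 
    45 94 [ 95.7 120. ]
    55 149 [ 96.7 120.5]
top column 85 A [-58.9  71.5] B [-28.4 -23.4] z [12.2 70.6]
```

View pics/m.png

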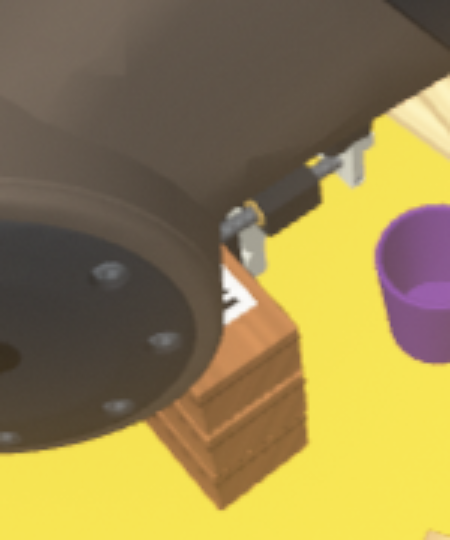

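The held case (crop 250,360) lines up edge to edge with the column below it, with a small gap left. I'll lower it the last 3 mm.

Call:
{"method": "play_rows", "body": {"targets": [[[0, 0, 0.001, 0], [0, 0, 0.0015, 0], [0, 0, 0.002, 0], [0, 0, 0.0025, 0], [0, 0, 0.003, 0]]]}}

```text
t: 40.8
eef_pos: [0.5719, 0.258, 0.2633]
ee_rot: [-3.142, 0.0, 2.876]
force: [-3.8, -0.4, 7.3]
width: 0.0575
```

Call:
{"method": "play_rows", "body": {"targets": [[[0, 0, 0, 0], [0, 0, 0, 0], [0, 0, 0, 0], [0, 0, 0, 0], [0, 0, 0, 0]]], "newtons": 8}}

```text
t: 41.42
eef_pos: [0.572, 0.258, 0.2632]
ee_rot: [3.141, 0.0, 2.876]
force: [-3.6, -0.5, 6.1]
width: 0.0574
```

Contact is made (about +9 N over the free-hanging reading). I'll ease off slightly, open, and back away upward.

Call:
{"method": "play_rows", "body": {"targets": [[[0, 0, -0.0005, 0], [0, 0, -0.0005, 0], [0, 0, -0.0005, 0], [0, 0, -0.0005, 0], [0, 0, -0.0005, 0]]], "newtons": 3}}

```text
t: 42.05
eef_pos: [0.572, 0.258, 0.2632]
ee_rot: [-3.142, 0.0, 2.876]
force: [-2.5, -0.9, 4.2]
width: 0.058
```

Call:
{"method": "play_rows", "body": {"targets": [[[0, 0, 0, 0], [0, 0, 0, 0], [0, 0, 0, 0], [0, 0, 0, 0], [0, 0, 0, 0]]], "grip": 0}}

```text
t: 42.68
eef_pos: [0.572, 0.258, 0.2631]
ee_rot: [3.142, -0.0, 2.876]
force: [-0.8, 0.6, 0.6]
width: 0.0871
```

Call:
{"method": "play_rows", "body": {"targets": [[[0, 0, -0.005, 0], [0, 0, -0.02, 0], [0, 0, -0.05, 0], [0, 0, -0.09, 0], [0, 0, -0.13, 0]]]}}

```text
t: 43.3
eef_pos: [0.5719, 0.2579, 0.3957]
ee_rot: [3.141, 0.001, 2.876]
force: [1.1, 0.8, 0.8]
width: 0.0876
```

Call:
{"method": "play_rows", "body": {"targets": [[[0.03, 0, 0, 0], [0.08, -0.03, 0, 0], [0.12, -0.06, 0, 0], [0.12, -0.1, 0, 0], [0.12, -0.14, 0, 0]]]}}

```text
t: 43.92
eef_pos: [0.4185, 0.1536, 0.3947]
ee_rot: [3.14, 0.001, 2.877]
force: [0.5, 0.1, -0.7]
width: 0.088
```

```bash
python3 - <<'E'
from h import *
print(round(arm.get_state()["t"],2))
for c in("side","top"):
    im,d=cams.grab_frame(c);W=cloud(c,d);im0=np.load(c+"0.npz")
    for n,zl,zh in(("lid",.105,.125),):
        P=box(W,[.47,.17,zl],[.68,.35,zh]);print(c,n,*rect(P),"z",np.percentile(P[:,2],[5,95]).round(4))
    P=box(cloud(c,im0["d"]),[.47,.17,.07],[.64,.33,.085]);print(c,"col before",*rect(P))
    P=box(W,[.52,-.36,.112],[.7,-.19,.135]);print(c,"handle",*rect(P))
    for q in["arch","jar","cup","bus","skittle","plank"]:
        print(c,q,[np.round(r["xyz"],3).tolist() for r in finder.find_in(c,q)[:1]])
    cv2.imwrite(f"pics/end_{c}.png",im[:,:,::-1])
E
```

```text
43.92
side lid [573.5 256.3] [133.4  59. ] -15.4 3138 z [0.1098 0.1147]
side col before [573.1 257.2] [131.8  59.1] -14.4 2900
side handle [0. 0.] [0. 0.] 0.0 0
side arch [[0.739, 0.174, 0.044]]
side jar [[0.74, -0.153, 0.082]]
side cup [[0.496, 0.137, 0.045]]
side bus [[0.76, 0.028, 0.052]]
side skittle []
side plank [[0.396, 0.298, 0.025]]
top lid [577.4 257.4] [130.1  59.1] -15.3 1845 z [0.1104 0.1184]
top col before [560.9 220.9] [142.1 139.3] -14.4 1677
top handle [ 622.  -280.5] [43.6 30.9] -28.3 310
top arch [[0.741, 0.154, 0.051]]
top jar [[0.754, -0.162, 0.123]]
top cup [[0.492, 0.155, 0.016]]
top bus [[0.772, 0.015, 0.059]]
top skittle [[0.5, -0.146, 0.05]]
top plank []
```

```bash
python3 -c "
from station import job_done;print(job_done())"
```

```text
the job is handed in; nothing more can be done
None
```

The job is handed in after 43.9 s of the 72 s, and every step was carried out in the order asked. job_done gives no verdict, so the result rests on my own checks.

**Tilting the reader:** the tool can only point straight down. I pivoted the reader in a light grip by seating its head on the bare slope at the upper edge of the rest, then tightened the grip.
- My first try, lower on the slope, only made the handle slide in the fingers. I set the reader back on its pad, gripped it higher and repeated.

**Reading the label:** it was held still for about 2.4 s. The gap was about 42 mm, the tilt 29–30°, and the centre about 1 mm off the label's, measured in the side camera.

**Reader on its pad:** I levelled it on the pad and released it. The head top was level within 0.4 mm, and the handle was within about 3 mm of the pad's centre in the top camera.

**Case on the column:** I levelled it briefly on free table, then set it on the column with about 9 N of contact.
- In the side camera its lid is within about 1 mm of where the column top was at the start, turned about 1°.
- The top camera shows about 2.7 mm along its length. The two cameras also disagreed by 3–5 mm earlier, so I put this down to calibration.

**Not confirmed:**
- The picture limit was used up, so I never viewed the final scene and checked it by numbers only.
- The side camera gave no final reading of the reader's handle, and the finder missed the skittle in the side view and the plank in the top view.
- Every bystander was found in at least one view, within about 6 mm of its starting place.

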